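# Empty the grinding balls out of a tumbling drum

### The arm

A 6-joint arm with a two-finger parallel gripper is mounted at the origin on a cart in front of the work surface, level with it; the furniture and walls round the work are solid. World frame = base frame: x ahead of the robot, y to its left, z up, the work surface at z = 0. Lengths are in mm, angles in rad, forces in N, time in s.
With the tool pointing down it reaches from about 275 to 750 mm from the base axis. Payload 10.2 kg.
Tool frame: the origin (TCP) lies midway between the tips of the shut fingers; the grasp point (between the pads) lies 19 mm behind it; x points along the fingers, y is the direction in which the jaws open and shut, and the axes are right-handed (so a half turn about x gives the same grasp; the last joint's range is limited). The gripper opens to 85 mm and grips with 20 to 120 N. Pads are 22 mm wide; open, the fingers measure 114 mm over their backs; the gripper's body (76 mm by 85 mm) begins 54 mm behind the grasp point. The pads swing forward as they close: fully open they stand 13 mm farther back than shut.
Start: joints at [0.897, 0.313, 1.498, -0, 1.331, -0.223], TCP at [228.748, 472.552, 231.294] pointing down, gripper open.
Joint ranges: [-2.94, 2.94], [-0.97, 2.17], [0.19, 2.56], [-1.23, 4.37], [0.02, 3.11], [-2.88, 2.88]. Speed limits (rad/s): [2.39, 2.39, 3.01, 3.14, 3.14, 3.14].

### API

Orientations are given as a unit quaternion [w, x, y, z].
In Python, from rig import sense, capture, get_calibration, finish_job gives the robot as it stands.
- The arm moves only by the tool jog_arm, never from a script. Its argument "increments" is a list of rows, each an object of numbers: "rx", "ry", "rz": the turn, a rotation vector about the tool's x, y, z in rad; "x", "y", "z": the shift along the tool's x, y, z in mm; "hand": the finger opening in mm, from 0 to 85.4. A call has 1 to 5 rows; each row shifts and turns the commanded pose from where the row before left it, along the tool's axes as they then stand; what a row does not reach is not made up. A row lasts 1/8 s, in which the tool goes at most 62.5 mm and 10.7 degrees, less where a joint would pass 70% of its speed; a pose out of reach is approached as far as the arm can. A call with a gripper value outside its range is refused whole. The fingers move at their own pace and stop on an object; "force" is the grip in N (left out, the last holds). Time passes only in rows, so rows that do not move let the fingers close. It gives the time, the measured TCP pose, the force and the opening at its end, in the units of the state.
- sense(): the state, without advancing time (a new reading comes with each control period).
- capture(name): name is "scene" or "top" or "wrist"; returns the picture (384x512x3 uint8, red, green, blue); there is no depth.
- get_calibration(name): a dict with "camera_matrix" (3x3 intrinsics, pixels), "D" ([k1, k2, p1, p2, k3] as OpenCV has them; the pictures are not rectified), "R" (3x3) and "t" (3): a world point X has camera coordinates R X + t; the wrist camera has in their place "T_tool_cam" (4x4, takes a point from camera to tool coordinates, whose origin is the TCP and whose axes are the tool frame's). Camera axes: x right, y down, z forward; pixel columns grow to the right and rows downward; lengths in mm; the calibration is good to about 2 mm. A picture is of the moment at which its call begins: read the wrist's pose just before it. get_calibration takes no time and is no camera call.
- finish_job(): hands the job in, once; it reports no verdict.
The state is a dict: "time_s": time; "joints": joint angles; "dq": joint speeds; "tau": joint torques, N m; "eef_pos": TCP position; "ee_rot": TCP orientation; "force": force on the tool from outside, world axes, zero at the start; "wrist_torque": the same for the moment, N m; "grip_width": opening from 0.0 (shut) to 1.0 (fully open).
Only numpy, scipy, OpenCV 4.12 (cv2) and the standard library are available. Lean on these libraries where they do the work, as an engineer would, in place of code of your own. Each camera call takes 0.05 s, during which the arm holds its last target.

### The job

Slide the catch pan under the drum from its open side, basin first, until it is fully home against the stop bar. Then turn the drum by its crank, over the top, until the port faces down and all four steel balls have dropped into the pan, and turn it back so that the port faces straight up again. Leave the pan under the drum with the balls in it, and disturb nothing else on the bench.

Things in the scene. Friction and masses are not known exactly. Their poses are not given: they have to be found in the camera images.
- cradle: Fixed grey stand of a tumbling drum. Origin on the bench under the drum's middle, x along the drum's axis (110 mm up), z up; yaw within 0.25 rad. Uprights: plates 126 mm high at x = +-50 to +-60, y = +-30 mm; the 100 mm wide space between them is open to the bench. Feet 8 mm high under them, x = +-50 to +-70, y = +-75 mm. The pan goes in from the -y side.
- stop_bar (a point): On the cradle at y = +58 mm, x = 0, 13 mm up: where the faces of two rubber buttons stand on the low stop bar (22 mm high) that joins the feet on the +y side. The pan's far end meets them when it is home.
- drum (a joint): Turn of the hollow steel drum (86 mm across, 76 long) about the cradle's +x, rad, -0.6 to 3.6. At 0 the oblong port in its side (42 mm wide, 66 long) faces straight up and the crank points to the cradle's +y; as it grows the crank goes over the top; at pi the port faces straight down, crank to -y. Friction of about 0.08 N m holds it at any angle.
- crank_grip (a point): Middle of the crank's black round grip, 14 mm thick, 66 mm long, parallel to the drum's axis, on its -x end. It moves with the drum: in the cradle's frame x = -112, y = 45 cos(drum), z = 110 + 45 sin(drum) mm. The grip is a sleeve that spins freely on the crank's pin. It runs from x = -142 to the arm at -76.
- pan_handle (a point): Point to grasp on the loose catch pan (about 0.25 kg): middle of its black upright fin, 10 mm thick in the pan's x, 42 long in y, from 12 to 58 mm above the bench; the point is 40 mm up. The fin stands outside the basin's -y end; the pan's +y points from it along the basin.
- pan_floor (a point): Middle of the basin's inner floor in the aluminium catch pan, 3 mm above its underside. Basin outside 76 (x) x 145 (y) x 34 mm high, walls 3 mm; the handle point is at y = -95 mm. The pan starts flat on the cradle's -y side, basin towards it, yaw within 0.4 rad. Fully home, with axes as the cradle's, this point is at x = 0, y = -14.5 mm in the cradle's frame.
- ball_1_center (a point): Centre of one of the four steel grinding balls, 20 mm across, 33 g, loose inside the drum at the start.
- ball_2_center (a point): Centre of one of the four steel grinding balls, 20 mm across, 33 g, loose inside the drum at the start.
- ball_3_center (a point): Centre of one of the four steel grinding balls, 20 mm across, 33 g, loose inside the drum at the start.
- ball_4_center (a point): Centre of one of the four steel grinding balls, 20 mm across, 33 g, loose inside the drum at the start.
- wash_bottle: White wash bottle with a bent jet, 197 mm high, behind the cradle; a bystander to leave alone. Origin under its centre.
- beaker_1: Clear plastic beaker, 68 mm high, left of the cradle; a bystander to leave alone. Origin under its centre.
- vial_1: Glass vial with a black cap, 24 mm across, 56 mm high, near the front edge; a bystander to leave alone. Origin under its centre.
- timer: Small desk timer, 41 x 62 x 52 mm, at the back; a bystander to leave alone. Origin under its centre.
- petri_dish: Covered glass dish, 61 mm across, 16 mm high, behind and right of the cradle; a bystander to leave alone. Origin under its centre.
- tape_roll: Roll of tape, 66 mm across, 19 mm high, behind and left of the cradle; a bystander to leave alone. Origin under its centre.

How it is judged (in metres and radians):
On the way, in this order (a step that is already met when the one before it is completed fails the run):
1. the pan is home under the drum and all four balls are still inside the drum (y of pan_floor in the frame of cradle between -0.03 and 0 m and x of pan_floor in the frame of cradle between -0.012 and 0.012 m and height (world z) of pan_floor below 0.008 m and angle between pan_floor's own z axis and vertical below 0.06 rad and height (world z) of each of ball_1_center, ball_2_center, ball_3_center, ball_4_center above 0.06 m), for 0.2 s.
2. the port faces down and all four balls are in the pan (value of joint drum above 2.7 rad and x of ball_1_center in the frame of pan_floor between -0.038 and 0.038 m and y of ball_1_center in the frame of pan_floor between -0.0725 and 0.0725 m and z of ball_1_center in the frame of pan_floor between 0.004 and 0.031 m and x of ball_2_center in the frame of pan_floor between -0.038 and 0.038 m and y of ball_2_center in the frame of pan_floor between -0.0725 and 0.0725 m and z of ball_2_center in the frame of pan_floor between 0.004 and 0.031 m and x of ball_3_center in the frame of pan_floor between -0.038 and 0.038 m and y of ball_3_center in the frame of pan_floor between -0.0725 and 0.0725 m and z of ball_3_center in the frame of pan_floor between 0.004 and 0.031 m and x of ball_4_center in the frame of pan_floor between -0.038 and 0.038 m and y of ball_4_center in the frame of pan_floor between -0.0725 and 0.0725 m and z of ball_4_center in the frame of pan_floor between 0.004 and 0.031 m), for 0.2 s.
At the end, for the whole second after the job is handed in: The drum stands still with its port up (within 0.35 rad, about 20 degrees); the pan lies flat on the bench under the drum within 15 mm of fully home; all four balls are in its basin (value of joint drum between -0.35 and 0.35 rad and velocity of joint drum between -0.05 and 0.05 rad/s and y of pan_floor in the frame of cradle between -0.03 and 0 m and x of pan_floor in the frame of cradle between -0.012 and 0.012 m and height (world z) of pan_floor below 0.008 m and angle between pan_floor's own z axis and vertical below 0.06 rad and x of ball_1_center in the frame of pan_floor between -0.038 and 0.038 m and y of ball_1_center in the frame of pan_floor between -0.0725 and 0.0725 m and z of ball_1_center in the frame of pan_floor between 0.004 and 0.031 m and x of ball_2_center in the frame of pan_floor between -0.038 and 0.038 m and y of ball_2_center in the frame of pan_floor between -0.0725 and 0.0725 m and z of ball_2_center in the frame of pan_floor between 0.004 and 0.031 m and x of ball_3_center in the frame of pan_floor between -0.038 and 0.038 m and y of ball_3_center in the frame of pan_floor between -0.0725 and 0.0725 m and z of ball_3_center in the frame of pan_floor between 0.004 and 0.031 m and x of ball_4_center in the frame of pan_floor between -0.038 and 0.038 m and y of ball_4_center in the frame of pan_floor between -0.0725 and 0.0725 m and z of ball_4_center in the frame of pan_floor between 0.004 and 0.031 m); the robot touches nothing.
It fails at once if a bystander is moved more than 30 mm (distance of any of wash_bottle, beaker_1, vial_1, timer, petri_dish, tape_roll from where it was at the start of the episode above 0.03 m).
It also fails if it takes over 59 s, if anything falls off the work surface, if the arm or the gripper's body presses on something with over 40 N, if the wrist force passes 120 N, or if a joint passes its speed limit or range.

## Working session

There is one attempt and no reset: what is moved stays moved. The work goes in short steps, Python scripts to look and compute and a tool call to move; the robot and the scene stay as the last step left them, time stands still between calls to the robot, and variables do not carry over. Pictures are saved under pics/ and viewed, and the job is handed in when it is done.

Besides the shell and the picture viewer there is one more tool, called after "Call:" by a JSON object that holds its "fn" and its "kwargs". jog_arm: Moves the arm, as the interface text tells. Its arguments: {"type":"object","properties":{"increments":{"type":"array","items":{"type":"object","properties":{"rx":{"type":"number"},"ry":{"type":"number"},"rz":{"type":"number"},"x":{"type":"number"},"y":{"type":"number"},"z":{"type":"number"},"hand":{"type":"number"}}}},"force":{"type":"number"}},"required":["increments"]}

```bash
ls; mkdir -p pics
python3 - <<'E'
from rig import *
import cv2
print(sense())
for n in ["scene","top","wrist"]:
    c=get_calibration(n); print(n,c)
    cv2.imwrite(f"pics/{n}0.png",capture(n)[:,:,::-1])
E
```

```text
pics
{'time_s': 0.0, 'joints': array([ 8.96613700e-01,  3.13486362e-01,  1.49842566e+00,  1.31145393e-05,
        1.33101467e+00, -2.23388674e-01]), 'dq': array([-0.00021584,  0.00082438, -0.00096807,  0.00036913,  0.0020549 ,
        0.00096335]), 'tau': array([ 6.50202346e-04, -4.12268043e+01, -2.59746981e+01, -7.67339839e-05,
        4.12889887e-03, -8.90307007e-06]), 'eef_pos': array([228.571811  , 472.34810026, 230.72077401]), 'ee_rot': array([ 0.68901175,  0.15761169,  0.68942914, -0.15845767]), 'force': array([ 0.11923882, -0.14921548, -0.14958867]), 'wrist_torque': array([-0.00341834, -0.01761106,  0.02193551]), 'grip_width': 0.9982271485372883}
scene {'camera_matrix': array([[433.00847438,   0.        , 263.15722168],
       [  0.        , 433.00847438, 192.956135  ],
       [  0.        ,   0.        ,   1.        ]]), 'D': array([-0.15323173,  0.        ,  0.        ,  0.        ,  0.        ]), 'R': array([[ 0.70502651, -0.70901117,  0.01551706],
       [-0.35930187, -0.37597572, -0.85413373],
       [ 0.61142439,  0.59661161, -0.51982189]]), 't': array([-402.20617352,  3
[... 409 characters left out ...]
0.0202726 , -0.99870981]]), 't': array([  22.33793651,  587.34875876, 1031.57695477])}
wrist {'camera_matrix': array([[295.22469658,   0.        , 257.95591194],
       [  0.        , 295.22469658, 190.81628077],
       [  0.        ,   0.        ,   1.        ]]), 'D': array([-0.06363235,  0.        ,  0.        ,  0.        ,  0.        ]), 'T_tool_cam': array([[-3.83203058e-04, -3.26700623e-01,  9.45127799e-01,
        -1.42423549e+02],
       [ 9.99999927e-01, -1.23408762e-04,  3.62792535e-04,
        -4.48248117e-01],
       [-1.88749523e-06,  9.45127868e-01,  3.26700646e-01,
        -8.46610693e+01],
       [ 0.00000000e+00,  0.00000000e+00,  0.00000000e+00,
         1.00000000e+00]])}
```

View pics/scene0.png

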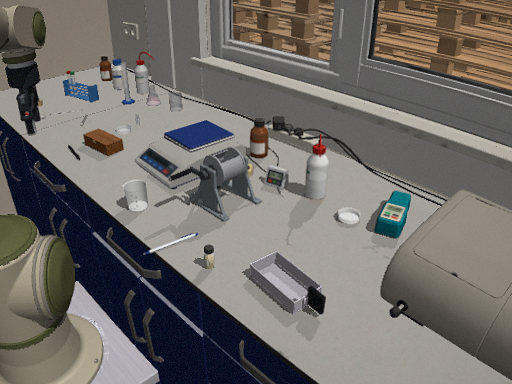

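View pics/top0.png

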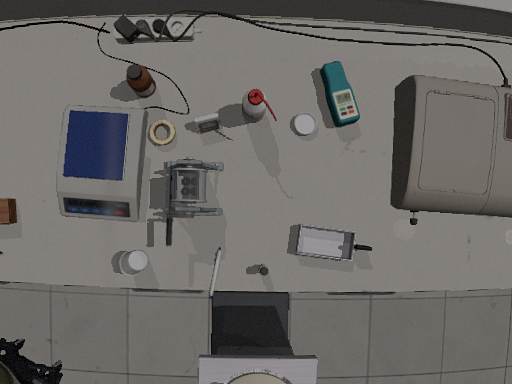

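View pics/wrist0.png

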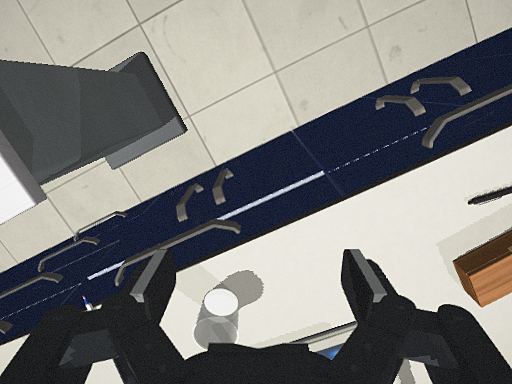

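Run:
```python
import cv2
a=cv2.imread("pics/top0.png"); b=cv2.imread("pics/scene0.png")
cv2.imwrite("pics/t_cr.png",cv2.resize(a[140:260,120:240],(720,720)[:2] and (600,600),interpolation=cv2.INTER_CUBIC))
cv2.imwrite("pics/t_pan.png",cv2.resize(a[210:280,270:390],(792,462),interpolation=cv2.INTER_CUBIC))
cv2.imwrite("pics/s_cr.png",cv2.resize(b[130:240,170:290],(655,600),interpolation=cv2.INTER_CUBIC))
```

```text
(no output)
```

View pics/t_cr.png

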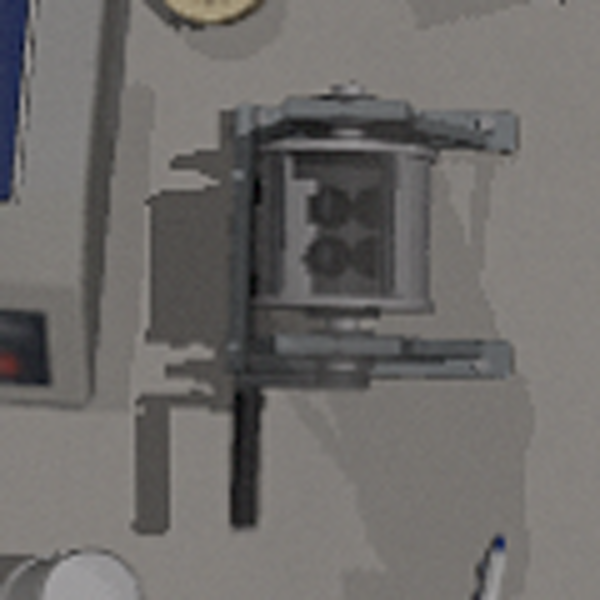

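View pics/t_pan.png

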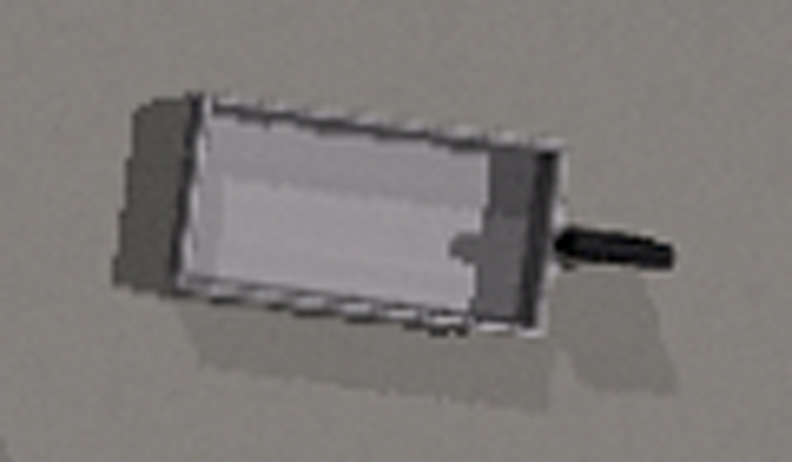

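View pics/s_cr.png

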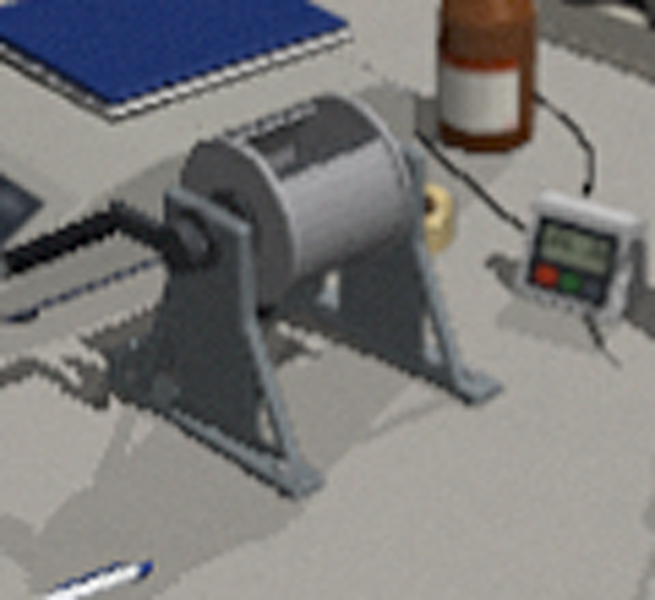

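```bash
cat > h.py <<'E'
import numpy as np, cv2
from rig import *
def ray(n,uv,z):
    c=get_calibration(n);K=np.array(c["camera_matrix"]);R=np.array(c["R"]);t=np.array(c["t"])
    p=cv2.undistortPoints(np.array([[uv]],float),K,np.array(c["D"]))[0,0]
    d=R.T@np.array([p[0],p[1],1]);o=-R.T@t
    return o+d*(z-o[2])/d[2]
def proj(n,X):
    c=get_calibration(n)
    return cv2.projectPoints(np.array(X,float).reshape(-1,3),cv2.Rodrigues(np.array(c["R"]))[0],np.array(c["t"],float),np.array(c["camera_matrix"]),np.array(c["D"]))[0][:,0]
E
python3 - <<'E'
from h import *
T=lambda p:(p[0]/5+120-.4,p[1]/5+140-.4)
for nm,p,z in [("foot+x -y a",(518,112),8),("b",(518,152),8),("foot-x a",(513,340),8),("b",(513,377),8),("gripend",(244,527),110),("gripnear",(246,388),110),("stopL+x",(228,108),22),("drum +y +x",(250,140),110),("drum -y+x",(438,150),110),("drum-y-x",(432,312),110),("drum+y-x",(250,305),110)]:
    print(nm,ray("top",T(p),z).round(1))
P=lambda p:(p[0]/6.6+270-.4,p[1]/6.6+210-.4)
for nm,p,z in [("r1",(192,95),34),("r2",(565,147),34),("r3",(542,332),34),("r4",(178,290),34),("fin a",(562,243),58),("fin b",(675,255),58)]:
    print(nm,ray("top",P(p),z).round(1))
for nm,uv,z in [("beaker",(133,264),0),("vial",(263,271),0),("bottle",(254,118),0),("pen a",(218,252),5)]: print(nm,ray("top",uv,z).round(0))
E
```

```text
foot+x -y a [667.8 102.5   8. ]
b [646.8 102.    8. ]
foot-x a [548.3 102.3   8. ]
b [529.  101.9   8. ]
gripend [456.4 222.7 110. ]
gripnear [521.9 223.3 110. ]
stopL+x [665.2 252.7  22. ]
drum +y +x [639.3 224.9 110. ]
drum -y+x [636.3 135.4 110. ]
drum-y-x [559.7 136.2 110. ]
drum+y-x [561.1 222.5 110. ]
r1 [510.1 -94.8  34. ]
r2 [ 492.  -242.6   34. ]
r3 [ 419.6 -234.7   34. ]
r4 [434.7 -90.8  34. ]
fin a [ 456.5 -235.    58. ]
fin b [ 452.2 -279.7   58. ]
beaker [394. 336.   0.]
vial [384.  -8.   0.]
bottle [789.  24.   0.]
pen a [432. 111.   5.]
```

```bash
cat >> h.py <<'E'
from scipy.spatial.transform import Rotation as Ro
def axes():
    s=sense();q=s["ee_rot"];return s,Ro.from_quat([q[1],q[2],q[3],q[0]])
def down(ydir): # tool x down, y along heading angle ydir (world)
    x=np.array([0,0,-1.]);y=np.array([np.cos(ydir),np.sin(ydir),0]);return Ro.from_matrix(np.c_[x,y,np.cross(x,y)])
def rel(R0,p0,R1,p1):
    print("shift(tool)",R0.inv().apply(np.array(p1)-p0).round(1),"turn",(R0.inv()*R1).as_rotvec().round(4))
E
python3 - <<'E'
from h import *
s,R=axes();print(R.as_matrix().round(3)); print(s["joints"])
y=R.as_matrix()[:,1];print(np.arctan2(y[1],y[0]))
for a in (-.113,-.113+np.pi,np.pi/2,-np.pi/2): rel(R,s["eef_pos"],down(a),[453.8,-258.5,120])
o=np.array([598.4,177.4,0])
for n in("top","scene"):
  im=capture(n)
  pts=[[-70,-75,8],[70,-75,8],[-50,-75,8],[50,-75,8],[-50,58,13],[50,58,13],[-142,45,110],[-76,45,110],[-60,0,110],[60,-30,126],[-60,-30,126],[-60,30,126],[60,30,126]]
  for p in proj(n,o+np.array(pts)): cv2.circle(im,tuple(int(round(v*8)) for v in p),10,(255,0,0),-1,shift=3)
  t=-.113;M=Ro.from_euler('z',t)
  for p in proj(n,np.array([463.7,-165,0])+M.apply([[-38,-72.5,34],[38,-72.5,34],[38,72.5,34],[-38,72.5,34],[0,-74,58],[0,-116,58],[0,-95,40]])): cv2.circle(im,tuple(int(round(v*8)) for v in p),10,(0,255,0),-1,shift=3)
  if n=="top": im=im[130:290,120:400]
  else: im=im[130:330,170:340]
  cv2.imwrite(f"pics/chk_{n}.png",cv2.resize(im,None,fx=2.85,fy=2.85,interpolation=cv2.INTER_CUBIC)[:,:,::-1])
E
```

```text
[[-0.001  0.436  0.9  ]
 [-0.001  0.9   -0.436]
 [-1.    -0.001 -0.   ]]
[ 8.96598574e-01  3.13291395e-01  1.49824667e+00 -3.59042641e-05
  1.33098274e+00 -2.23436672e-01]
1.120043868747744
shift(tool) [ 111.3 -559.7  521.1] turn [1.233e+00 4.000e-04 9.000e-04]
shift(tool) [ 111.3 -559.7  521.1] turn [-1.9085e+00 -1.0000e-03  5.0000e-04]
shift(tool) [ 111.3 -559.7  521.1] turn [-4.508e-01 -4.000e-04  9.000e-04]
shift(tool) [ 111.3 -559.7  521.1] turn [2.6908e+00 1.2000e-03 5.0000e-04]
```

View pics/chk_top.png

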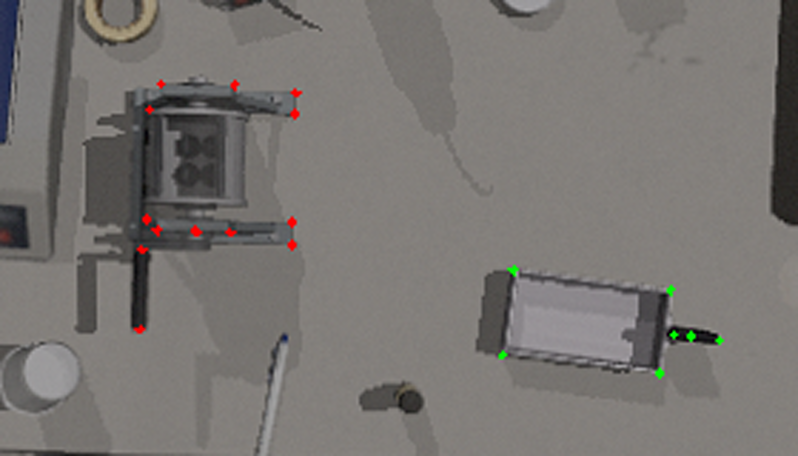

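View pics/chk_scene.png

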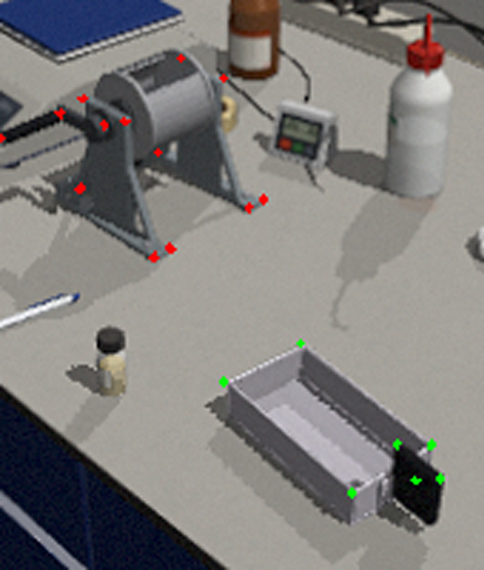

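Call:
{"fn": "jog_arm", "kwargs": {"increments": [{"rx": 0.176},{"rx": 0.176},{"rx": 0.176},{"rx": 0.176},{"rx": 0.176}]}}

```text
schema error: expected keys rx, ry, rz, x, y, z, hand
```

Call:
{"fn": "jog_arm", "kwargs": {"increments": [{"rx": 0.176},{"rx": 0.177},{"y": 22,"z": 50},{"y": 22,"z": 50},{"y": 22,"z": 50}]}}

```text
schema error: expected keys rx, ry, rz, x, y, z, hand
```

Call:
{"fn": "jog_arm", "kwargs": {"increments": [{"y": 22,"z": 50},{"y": 22,"z": 50},{"y": 22,"z": 50},{"y": 22,"z": 50},{"y": 22,"z": 50}]}}

```text
schema error: expected keys rx, ry, rz, x, y, z, hand
```

Call:
{"fn": "jog_arm", "kwargs": {"increments": [{"y": 22,"z": 50},{"y": 22,"z": 50},{"y": 22,"z": 50,"x": 30},{"y": 22,"z": 50,"x": 30},{"y": 22,"z": 50,"x": 30}]}}

```text
schema error: expected keys rx, ry, rz, x, y, z, hand
```

Run:
```python
from h import *
s,R=axes();print(s["time_s"],s["eef_pos"],s["joints"].round(3))
rel(R,s["eef_pos"],down(-.113),[453.8,-258.5,21])
cv2.imwrite("pics/w1.png",capture("wrist")[:,:,::-1])
cv2.imwrite("pics/s1.png",capture("scene")[:,:,::-1])
```

```text
0.25 [228.66321443 472.46784851 231.0447631 ] [ 0.897  0.313  1.498 -0.     1.331 -0.223]
shift(tool) [ 210.3 -559.7  521.1] turn [1.233e+00 2.000e-04 6.000e-04]
```

View pics/w1.png

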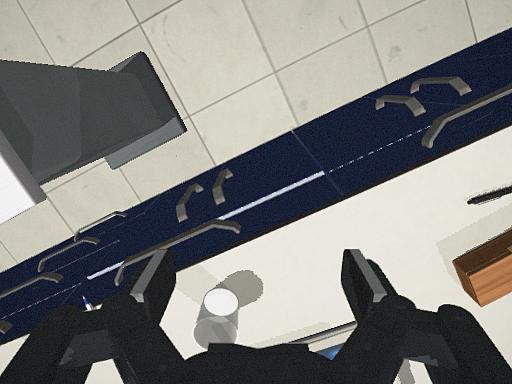

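The wrist view is unchanged, because the moves were refused: every row needs all the keys.

Call:
{"fn": "jog_arm", "kwargs": {"increments": [{"rx": 0.176,"ry": 0,"rz": 0,"x": 0,"y": 0,"z": 0,"hand": 85},{"rx": 0.176,"ry": 0,"rz": 0,"x": 0,"y": 0,"z": 0,"hand": 85},{"rx": 0.176,"ry": 0,"rz": 0,"x": 0,"y": 0,"z": 0,"hand": 85},{"rx": 0.176,"ry": 0,"rz": 0,"x": 0,"y": 0,"z": 0,"hand": 85},{"rx": 0.176,"ry": 0,"rz": 0,"x": 0,"y": 0,"z": 0,"hand": 85}]}}

```text
time_s: 0.98
eef_pos: [228.7, 472.5, 231.3]
ee_rot: [0.555, 0.438, 0.555, -0.438]
force: [-0.0, 0.1, 0.3]
grip_width: 0.998
```

Call:
{"fn": "jog_arm", "kwargs": {"increments": [{"rx": 0.176,"ry": 0,"rz": 0,"x": 0,"y": 0,"z": 0,"hand": 85},{"rx": 0.177,"ry": 0,"rz": 0,"x": 0,"y": 0,"z": 0,"hand": 85},{"rx": 0,"ry": 0,"rz": 0,"x": 0,"y": 22,"z": 50,"hand": 85},{"rx": 0,"ry": 0,"rz": 0,"x": 0,"y": 22,"z": 50,"hand": 85},{"rx": 0,"ry": 0,"rz": 0,"x": 0,"y": 22,"z": 50,"hand": 85}]}}

```text
time_s: 1.6
eef_pos: [277.6, 314.6, 231.3]
ee_rot: [0.471, 0.527, 0.471, -0.527]
force: [1.0, -0.2, 1.5]
grip_width: 0.996
```

Call:
{"fn": "jog_arm", "kwargs": {"increments": [{"rx": 0,"ry": 0,"rz": 0,"x": 0,"y": 22,"z": 50,"hand": 85},{"rx": 0,"ry": 0,"rz": 0,"x": 0,"y": 22,"z": 50,"hand": 85},{"rx": 0,"ry": 0,"rz": 0,"x": 0,"y": 22,"z": 50,"hand": 85},{"rx": 0,"ry": 0,"rz": 0,"x": 0,"y": 22,"z": 50,"hand": 85},{"rx": 0,"ry": 0,"rz": 0,"x": 0,"y": 22,"z": 50,"hand": 85}]}}

```text
time_s: 2.22
eef_pos: [358.8, 53.5, 231.6]
ee_rot: [0.471, 0.528, 0.471, -0.527]
force: [0.5, 0.1, -0.3]
grip_width: 0.996
```

Call:
{"fn": "jog_arm", "kwargs": {"increments": [{"rx": 0,"ry": 0,"rz": 0,"x": 0,"y": 22,"z": 50,"hand": 85},{"rx": 0,"ry": 0,"rz": 0,"x": 0,"y": 22,"z": 50,"hand": 85},{"rx": 0,"ry": 0,"rz": 0,"x": 30,"y": 22,"z": 50,"hand": 85},{"rx": 0,"ry": 0,"rz": 0,"x": 30,"y": 22,"z": 50,"hand": 85},{"rx": 0,"ry": 0,"rz": 0,"x": 30,"y": 22,"z": 50,"hand": 85}]}}

```text
time_s: 2.85
eef_pos: [439.9, -207.5, 140.5]
ee_rot: [0.471, 0.528, 0.471, -0.527]
force: [1.2, 0.3, 0.5]
grip_width: 0.999
```

Run:
```python
from h import *
s,R=axes();print(s["time_s"],s["eef_pos"],s["joints"].round(3))
rel(R,s["eef_pos"],down(-.113),[453.8,-258.5,21])
cv2.imwrite("pics/w1.png",capture("wrist")[:,:,::-1])
```

```text
2.85 [ 439.94832213 -207.48748035  140.45136197] [-0.682  0.324  1.737  0.     1.08  -0.569]
shift(tool) [119.5  19.5  49.1] turn [-0.0004  0.0003 -0.0006]
```

View pics/w1.png

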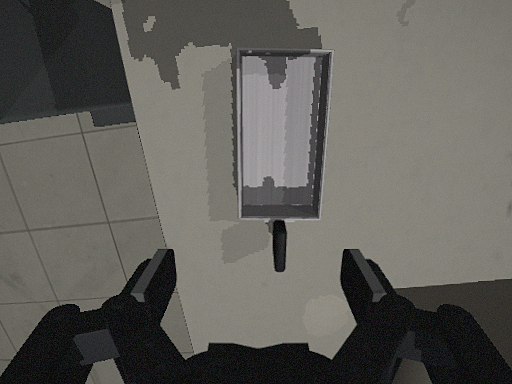

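```bash
cat >> h.py <<'E'
def wray(uv,z):
    s,R=axes();c=get_calibration("wrist");T=np.array(c["T_tool_cam"])
    p=cv2.undistortPoints(np.array([[uv]],float),np.array(c["camera_matrix"]),np.array(c["D"]))[0,0]
    d=R.apply(T[:3,:3]@[p[0],p[1],1]);o=s["eef_pos"]+R.apply(T[:3,3])
    return o+d*(z-o[2])/d[2]
E
python3 - <<'E'
from h import *
im=cv2.imread("pics/w1.png");cv2.imwrite("pics/w1c.png",cv2.resize(im[40:290,220:345],None,fx=2.3,fy=2.3,interpolation=cv2.INTER_CUBIC))
for nm,uv,z in [("fin a",(277.5,222),58),("fin b",(280,267),58),("r1",(238,49),34),("r2",(332,50),34),("r3",(320,219),34),("r4",(238,219),34)]: print(nm,wray(uv,z).round(1))
E
```

```text
fin a [ 452.8 -232.6   58. ]
fin b [ 450.9 -275.8   58. ]
r1 [437.1 -96.7  34. ]
r2 [ 508.4 -105.4   34. ]
r3 [ 491.8 -245.4   34. ]
r4 [ 417.8 -236.8   34. ]
```

View pics/w1c.png

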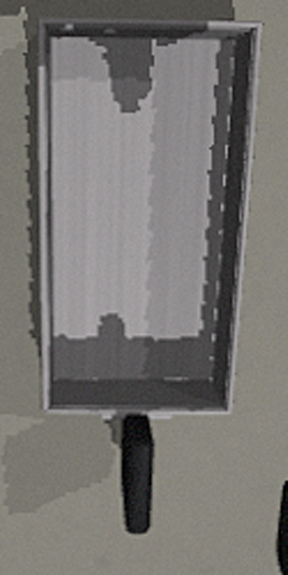

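Call:
{"fn": "jog_arm", "kwargs": {"increments": [{"rx": 0.007,"ry": 0,"rz": 0,"x": 0,"y": 18.5,"z": 47.7,"hand": 60},{"rx": 0,"ry": 0,"rz": 0,"x": 40,"y": 0,"z": 0,"hand": 60},{"rx": 0,"ry": 0,"rz": 0,"x": 40,"y": 0,"z": 0,"hand": 50},{"rx": 0,"ry": 0,"rz": 0,"x": 39,"y": 0,"z": 0,"hand": 40},{"rx": 0,"ry": 0,"rz": 0,"x": 0,"y": 0,"z": 0,"hand": 35}], "force": 40}}

```text
time_s: 3.52
eef_pos: [451.5, -254.0, 20.5]
ee_rot: [-0.467, -0.529, -0.471, 0.529]
force: [-1.3, 0.0, 0.8]
grip_width: 0.413
```

Run:
```python
from h import *
s,R=axes();print(s["time_s"],s["eef_pos"],s["grip_width"])
cv2.imwrite("pics/w2.png",capture("wrist")[:,:,::-1])
```

```text
3.525 [ 451.49243412 -254.04558532   20.46362139] 0.4129295325905695
```

View pics/w2.png

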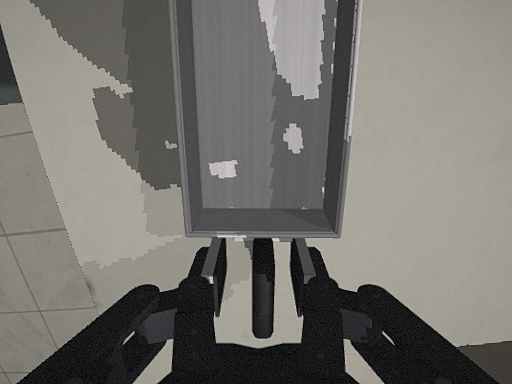

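Call:
{"fn": "jog_arm", "kwargs": {"increments": [{"rx": 0,"ry": 0,"rz": 0,"x": 0,"y": 1,"z": 2,"hand": 5},{"rx": 0,"ry": 0,"rz": 0,"x": 0,"y": 0,"z": 0,"hand": 5},{"rx": 0,"ry": 0,"rz": 0,"x": 0,"y": 0,"z": 0,"hand": 5},{"rx": 0,"ry": 0,"rz": 0,"x": 0,"y": 0,"z": 0,"hand": 5}], "force": 40}}

```text
time_s: 4.08
eef_pos: [454.3, -258.2, 24.1]
ee_rot: [0.471, 0.529, 0.468, -0.529]
force: [0.0, -2.2, 7.8]
grip_width: 0.109
```

Run:
```python
from h import *
s,R=axes();print(s["time_s"],s["eef_pos"],s["grip_width"],s["force"])
y=R.as_matrix()[:,1];print(np.arctan2(y[1],y[0]))
cv2.imwrite("pics/w3.png",capture("wrist")[:,:,::-1])
```

```text
4.075 [ 454.28678056 -258.15480658   24.12468982] 0.10941404367596569 [ 0.01448015 -2.1948796   7.77794358]
-0.1197677842977333
```

View pics/w3.png

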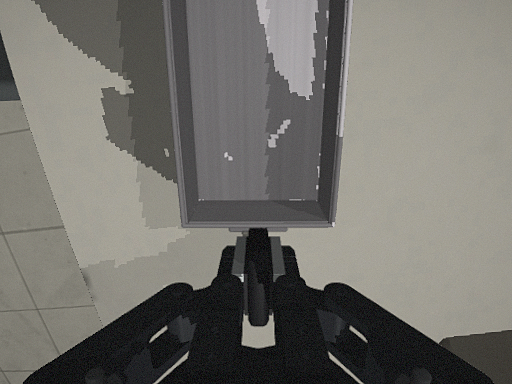

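Call:
{"fn": "jog_arm", "kwargs": {"increments": [{"rx": 0,"ry": 0,"rz": 0,"x": -3,"y": 0,"z": 0,"hand": 5},{"rx": -0.04,"ry": 0,"rz": 0,"x": 0,"y": 0,"z": 0,"hand": 5},{"rx": -0.04,"ry": 0,"rz": 0,"x": 0,"y": 0,"z": 0,"hand": 5},{"rx": -0.037,"ry": 0,"rz": 0,"x": 0,"y": 0,"z": 0,"hand": 5},{"rx": 0,"ry": 0,"rz": 0,"x": 0,"y": 10,"z": 0,"hand": 5}], "force": 60}}

```text
time_s: 4.75
eef_pos: [463.5, -257.2, 25.4]
ee_rot: [-0.499, -0.501, -0.499, 0.501]
force: [0.3, -0.6, -3.2]
grip_width: 0.109
```

Run:
```python
from h import *
s,R=axes();print(s["time_s"],s["eef_pos"],s["grip_width"],s["force"])
y=R.as_matrix()[:,1];print(np.arctan2(y[1],y[0]))
cv2.imwrite("pics/s4.png",capture("scene")[:,:,::-1])
```

```text
4.75 [ 463.47268738 -257.17592736   25.43220267] 0.10917847726283568 [ 0.32135349 -0.64315119 -3.22384183]
-0.0035242528853958676
```

View pics/s4.png

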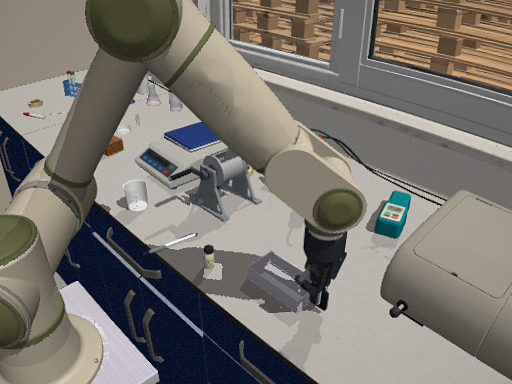

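Call:
{"fn": "jog_arm", "kwargs": {"increments": [{"rx": 0,"ry": 0,"rz": 0,"x": 0,"y": 27,"z": -20,"hand": 5},{"rx": 0,"ry": 0,"rz": 0,"x": 0,"y": 27,"z": -30,"hand": 5},{"rx": 0,"ry": 0,"rz": 0,"x": 0,"y": 27,"z": -30,"hand": 5},{"rx": 0,"ry": 0,"rz": 0,"x": 0,"y": 27,"z": -30,"hand": 5},{"rx": 0,"ry": 0,"rz": 0,"x": 0,"y": 27,"z": -30,"hand": 5}]}}

```text
time_s: 5.42
eef_pos: [599.9, -116.3, 25.2]
ee_rot: [-0.499, -0.501, -0.499, 0.501]
force: [0.6, -0.3, -2.7]
grip_width: 0.106
```

Run:
```python
from h import *
s,R=axes();print(s["time_s"],s["eef_pos"],s["grip_width"],s["force"])
y=R.as_matrix()[:,1];print(np.arctan2(y[1],y[0]))
cv2.imwrite("pics/w5.png",capture("wrist")[:,:,::-1])
cv2.imwrite("pics/t5.png",cv2.resize(capture("top")[100:290,120:400],None,fx=2.85,fy=2.85,interpolation=cv2.INTER_CUBIC)[:,:,::-1])
```

```text
5.425 [ 599.87009608 -116.29670399   25.20424147] 0.10590133112336653 [ 0.61848543 -0.28472626 -2.73086968]
-0.0033054256717116553
```

View pics/w5.png

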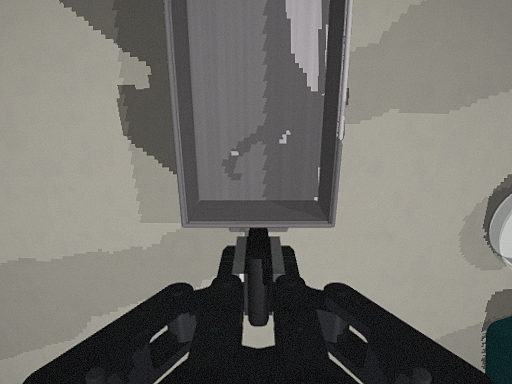

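View pics/t5.png

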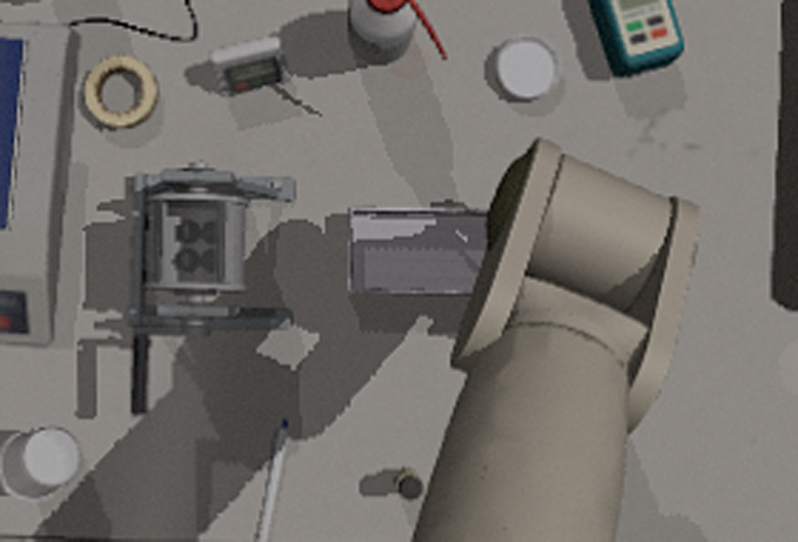

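Run:
```python
from h import *
T=lambda p:((p[0]+.5)/2.85+120-.5,(p[1]+.5)/2.85+100-.5)
for p,z in [((349,208),35),((349,294),35),((488,210),35),((470,293),35),((294,178),8),((294,202),8),((292,307),8),((292,328),8)]: print(p,ray("top",T(p),z).round(1))
```

```text
(349, 208) [638.2  52.3  35. ]
(349, 294) [561.2  50.7  35. ]
(488, 210) [639.3 -72.6  35. ]
(470, 293) [564.3 -57.5  35. ]
(294, 178) [667.5 103.5   8. ]
(294, 202) [645.3 102.9   8. ]
(292, 307) [548.8 102.5   8. ]
(292, 328) [529.6 102.1   8. ]
```

Call:
{"fn": "jog_arm", "kwargs": {"increments": [{"rx": 0,"ry": 0,"rz": 0,"x": 0,"y": -1.5,"z": -25,"hand": 5},{"rx": 0.006,"ry": 0,"rz": 0,"x": 0,"y": 0,"z": -30,"hand": 5},{"rx": 0,"ry": 0,"rz": 0,"x": 0,"y": 0,"z": -30,"hand": 5},{"rx": 0,"ry": 0,"rz": 0,"x": 0,"y": 0,"z": -30,"hand": 5},{"rx": 0,"ry": 0,"rz": 0,"x": 0,"y": 0,"z": -25,"hand": 5}]}}

```text
time_s: 6.15
eef_pos: [598.1, 23.4, 25.2]
ee_rot: [-0.498, -0.502, -0.498, 0.502]
force: [-0.9, 0.3, -2.9]
grip_width: 0.111
```

Run:
```python
from h import *
s,R=axes();print(s["time_s"],s["eef_pos"],s["grip_width"],s["force"])
cv2.imwrite("pics/w6.png",capture("wrist")[:,:,::-1])
```

```text
6.15 [598.10325272  23.38632348  25.16975287] 0.11137862345515945 [-0.86141347  0.34327729 -2.93519176]
```

View pics/w6.png

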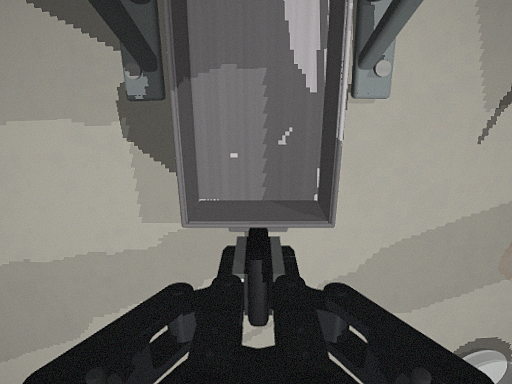

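Call:
{"fn": "jog_arm", "kwargs": {"increments": [{"rx": 0,"ry": 0,"rz": 0,"x": 0.5,"y": 0,"z": -15,"hand": 5},{"rx": 0,"ry": 0,"rz": 0,"x": 0.5,"y": 0,"z": -12,"hand": 5},{"rx": 0,"ry": 0,"rz": 0,"x": 0,"y": 0,"z": -8,"hand": 5},{"rx": 0,"ry": 0,"rz": 0,"x": 0,"y": 0,"z": -4,"hand": 5},{"rx": 0,"ry": 0,"rz": 0,"x": 0,"y": 0,"z": -2,"hand": 5}]}}

```text
time_s: 6.82
eef_pos: [598.6, 63.4, 24.3]
ee_rot: [-0.498, -0.502, -0.498, 0.502]
force: [-0.0, -0.9, -2.1]
grip_width: 0.105
```

Call:
{"fn": "jog_arm", "kwargs": {"increments": [{"rx": 0,"ry": 0,"rz": 0,"x": 0,"y": 0,"z": -2,"hand": 5},{"rx": 0,"ry": 0,"rz": 0,"x": 0,"y": 0,"z": -1,"hand": 5}]}}

```text
time_s: 7.08
eef_pos: [598.6, 66.3, 24.3]
ee_rot: [-0.498, -0.502, -0.498, 0.502]
force: [-0.3, -0.6, -1.6]
grip_width: 0.11
```

Call:
{"fn": "jog_arm", "kwargs": {"increments": [{"rx": 0,"ry": 0,"rz": 0,"x": 0,"y": 0,"z": -1,"hand": 5},{"rx": 0,"ry": 0,"rz": 0,"x": 0,"y": 0,"z": -1,"hand": 5}]}}

```text
time_s: 7.32
eef_pos: [598.7, 68.4, 24.3]
ee_rot: [-0.498, -0.502, -0.498, 0.502]
force: [-0.6, -0.6, -2.2]
grip_width: 0.108
```

Call:
{"fn": "jog_arm", "kwargs": {"increments": [{"rx": 0,"ry": 0,"rz": 0,"x": 0,"y": 0,"z": -1,"hand": 5},{"rx": 0,"ry": 0,"rz": 0,"x": 0,"y": 0,"z": -1,"hand": 5}]}}

```text
time_s: 7.58
eef_pos: [598.6, 70.5, 24.3]
ee_rot: [-0.498, -0.502, -0.498, 0.502]
force: [-0.5, -0.5, -1.9]
grip_width: 0.108
```

Call:
{"fn": "jog_arm", "kwargs": {"increments": [{"rx": 0,"ry": 0,"rz": 0,"x": 0,"y": 0,"z": -1,"hand": 5},{"rx": 0,"ry": 0,"rz": 0,"x": 0,"y": 0,"z": -1,"hand": 5},{"rx": 0,"ry": 0,"rz": 0,"x": 0,"y": 0,"z": -1,"hand": 5}]}}

```text
time_s: 7.95
eef_pos: [599.3, 71.8, 24.8]
ee_rot: [-0.499, -0.502, -0.497, 0.502]
force: [1.3, -12.9, -0.4]
grip_width: 0.109
```

Run:
```python
from h import *
s,R=axes();print(s["time_s"],s["eef_pos"],s["grip_width"],s["force"])
cv2.imwrite("pics/w7.png",capture("wrist")[:,:,::-1])
cv2.imwrite("pics/t7.png",cv2.resize(capture("top")[140:260,120:320],None,fx=4,fy=4,interpolation=cv2.INTER_CUBIC)[:,:,::-1])
cv2.imwrite("pics/s7.png",cv2.resize(capture("scene")[130:290,170:340],None,fx=3.5,fy=3.5,interpolation=cv2.INTER_CUBIC)[:,:,::-1])
```

```text
7.95 [599.3369885   71.80024415  24.77198782] 0.10907071939062124 [  1.33095206 -12.90329951  -0.44199103]
```

View pics/w7.png

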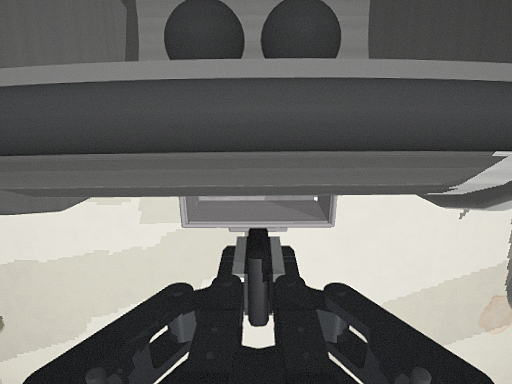

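View pics/t7.png

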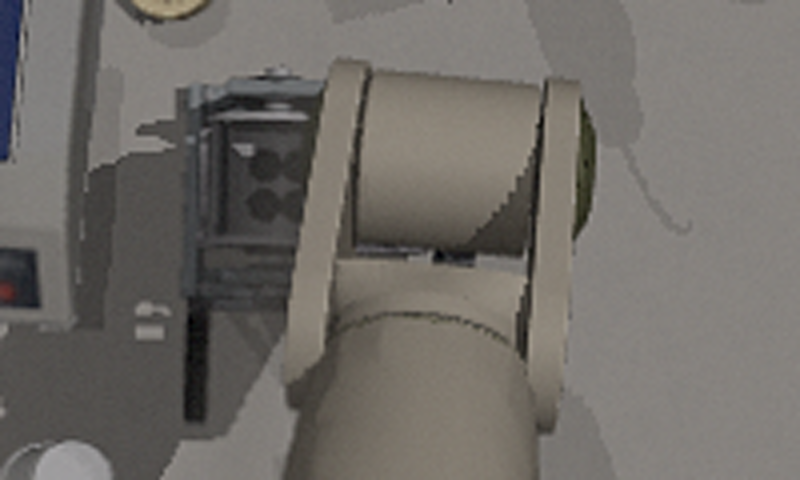

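View pics/s7.png

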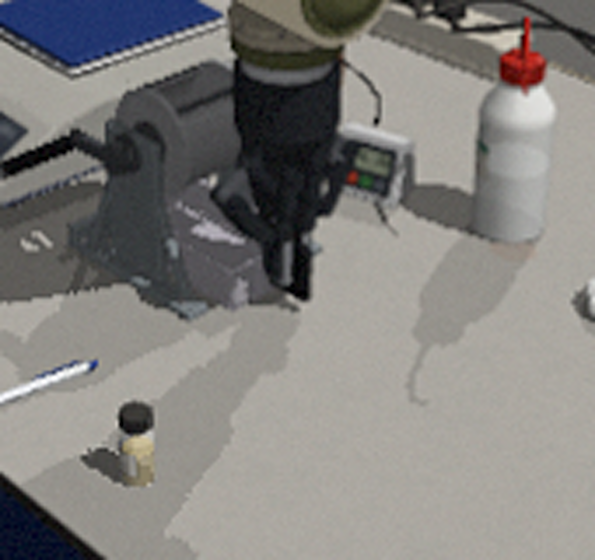

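Call:
{"fn": "jog_arm", "kwargs": {"increments": [{"rx": 0,"ry": 0,"rz": 0,"x": 1,"y": 0,"z": 1,"hand": 5},{"rx": 0,"ry": 0,"rz": 0,"x": 0,"y": 0,"z": 0,"hand": 25},{"rx": 0,"ry": 0,"rz": 0,"x": 0,"y": 0,"z": 0,"hand": 40},{"rx": 0,"ry": 0,"rz": 0,"x": 0,"y": 0,"z": 0,"hand": 40}]}}

```text
time_s: 8.6
eef_pos: [598.7, 72.6, 23.3]
ee_rot: [0.498, 0.502, 0.498, -0.502]
force: [-0.3, 0.2, -0.6]
grip_width: 0.467
```

Run:
```python
from h import *
s,R=axes();print(s["time_s"],s["eef_pos"],s["grip_width"],s["force"])
cv2.imwrite("pics/w8.png",capture("wrist")[:,:,::-1])
```

```text
8.6 [598.70084954  72.64427254  23.33360202] 0.46677624497892095 [-0.28683563  0.21485541 -0.62354293]
```

View pics/w8.png

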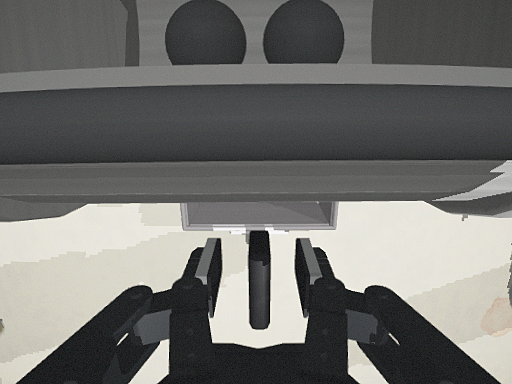

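Call:
{"fn": "jog_arm", "kwargs": {"increments": [{"rx": 0,"ry": 0,"rz": 0,"x": -40,"y": 0,"z": 0,"hand": 40},{"rx": 0,"ry": 0,"rz": 0,"x": -50,"y": 0,"z": 0,"hand": 40},{"rx": 0,"ry": 0,"rz": 0,"x": -50,"y": 0,"z": 0,"hand": 40},{"rx": 0,"ry": 0,"rz": 0,"x": -40,"y": -20,"z": 0,"hand": 50},{"rx": -0.17,"ry": 0,"rz": 0,"x": 0,"y": -20,"z": 0,"hand": 50}]}}

```text
time_s: 9.28
eef_pos: [559.4, 72.8, 206.5]
ee_rot: [0.541, 0.458, 0.538, -0.456]
force: [-0.6, -0.4, -0.8]
grip_width: 0.58
```

Call:
{"fn": "jog_arm", "kwargs": {"increments": [{"rx": -0.17,"ry": 0,"rz": 0,"x": 0,"y": 0,"z": 0,"hand": 50},{"rx": -0.17,"ry": 0,"rz": 0,"x": 0,"y": 0,"z": 0,"hand": 50},{"rx": -0.17,"ry": 0,"rz": 0,"x": 0,"y": 0,"z": 0,"hand": 50},{"rx": -0.17,"ry": 0,"rz": 0,"x": 0,"y": 0,"z": 0,"hand": 50},{"rx": -0.17,"ry": 0,"rz": 0,"x": 0,"y": 0,"z": 0,"hand": 50}]}}

```text
time_s: 9.9
eef_pos: [558.6, 72.9, 203.3]
ee_rot: [0.68, 0.193, 0.68, -0.193]
force: [-0.2, 0.5, -1.2]
grip_width: 0.585
```

Call:
{"fn": "jog_arm", "kwargs": {"increments": [{"rx": -0.17,"ry": 0,"rz": 0,"x": 0,"y": 0,"z": 0,"hand": 50},{"rx": -0.17,"ry": 0,"rz": 0,"x": 0,"y": 0,"z": 0,"hand": 50},{"rx": -0.17,"ry": 0,"rz": 0,"x": 0,"y": 0,"z": 0,"hand": 50},{"rx": -0.04,"ry": 0,"rz": 0,"x": 0,"y": 0,"z": 0,"hand": 50}]}}

```text
time_s: 10.4
eef_pos: [558.6, 72.9, 203.3]
ee_rot: [0.707, 0.002, 0.707, -0.002]
force: [-0.1, -1.0, 0.3]
grip_width: 0.584
```

Run:
```python
from h import *
s,R=axes();print(s["time_s"],s["eef_pos"],s["joints"].round(2))
rel(R,s["eef_pos"],down(np.pi/2),[483,222.4,200])
```

```text
10.4 [558.64665499  72.89315562 203.30616565] [-0.08  0.42  1.42  0.    1.3  -1.64]
shift(tool) [  3.3 149.  -76.7] turn [-0.007  -0.     -0.0001]
```

Call:
{"fn": "jog_arm", "kwargs": {"increments": [{"rx": -0.005,"ry": 0,"rz": 0,"x": 0,"y": 30,"z": -35,"hand": 50},{"rx": 0,"ry": 0,"rz": 0,"x": 0,"y": 40,"z": -40,"hand": 50},{"rx": 0,"ry": 0,"rz": 0,"x": 0,"y": 40,"z": -1,"hand": 50},{"rx": 0,"ry": 0,"rz": 0,"x": 20,"y": 39,"z": 0,"hand": 50},{"rx": 0,"ry": 0,"rz": 0,"x": 20,"y": 0,"z": 0,"hand": 50}]}}

```text
time_s: 11.02
eef_pos: [483.1, 224.6, 162.8]
ee_rot: [0.707, 0.001, 0.707, -0.0]
force: [0.4, -0.9, 0.1]
grip_width: 0.587
```

Run:
```python
from h import *
s,R=axes();print(s["time_s"],s["eef_pos"],s["joints"].round(2))
rel(R,s["eef_pos"],down(np.pi/2),[483,222.4,91])
cv2.imwrite("pics/w9.png",capture("wrist")[:,:,::-1])
cv2.imwrite("pics/t9.png",cv2.resize(capture("top")[140:260,120:320],None,fx=4,fy=4,interpolation=cv2.INTER_CUBIC)[:,:,::-1])
```

```text
11.025 [483.11961266 224.56408537 162.8470586 ] [ 0.21  0.39  1.57  0.    1.18 -1.35]
shift(tool) [71.8 -2.2 -0.2] turn [-0.0016  0.0007 -0.0006]
```

View pics/w9.png

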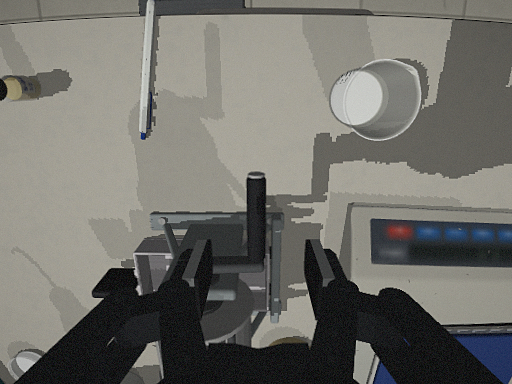

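View pics/t9.png

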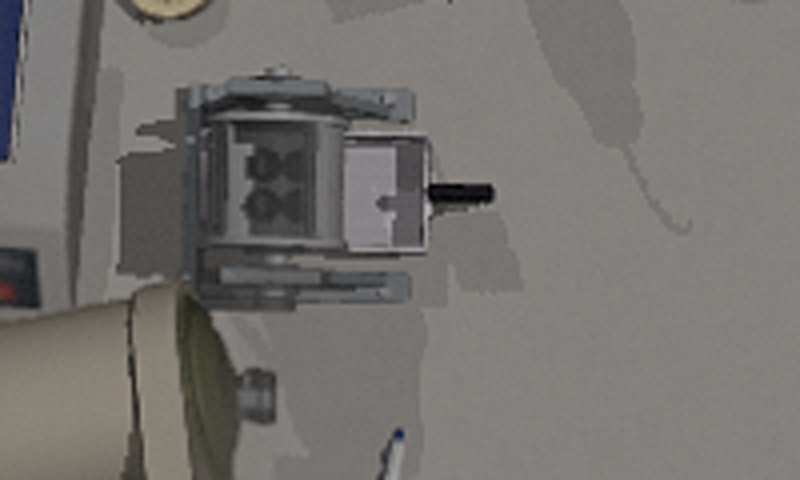

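Run:
```python
from h import *
T=lambda p:((p[0]+.5)/4+120-.5,(p[1]+.5)/4+140-.5)
for p,z in [((431,136),34),((428,254),34),((346,136),34),((345,251),34),((429,192),58),((493,193),58)]: print(p,ray("top",T(p),z).round(1))
for uv in [(248,174),(265,174),(248,245),(266,245)]: print(wray(uv,110).round(1))
```

```text
(431, 136) [635.  90.  34.]
(428, 254) [559.7  90.1  34. ]
(346, 136) [633.8 144.2  34. ]
(345, 251) [560.4 143.   34. ]
(429, 192) [597.7  89.6  58. ]
(493, 193) [598.   49.8  58. ]
[452.3 215.8 110. ]
[452.3 227.4 110. ]
[507. 215. 110.]
[507.  228.3 110. ]
```

Call:
{"fn": "jog_arm", "kwargs": {"increments": [{"rx": 0,"ry": 0,"rz": 0,"x": 25,"y": -2.5,"z": 0,"hand": 50},{"rx": 0,"ry": 0,"rz": 0,"x": 25,"y": 0,"z": 0,"hand": 50},{"rx": 0,"ry": 0,"rz": 0,"x": 22,"y": 0,"z": 0,"hand": 40},{"rx": 0,"ry": 0,"rz": 0,"x": 0,"y": 0,"z": 0,"hand": 8},{"rx": 0,"ry": 0,"rz": 0,"x": 0,"y": 0,"z": 0,"hand": 8}], "force": 40}}

```text
time_s: 11.75
eef_pos: [483.4, 222.8, 92.6]
ee_rot: [0.707, 0.005, 0.707, 0.0]
force: [-2.4, 19.1, -3.0]
grip_width: 0.142
```

Call:
{"fn": "jog_arm", "kwargs": {"increments": [{"rx": 0,"ry": 0,"rz": 0,"x": 0,"y": 0,"z": 0,"hand": 8},{"rx": 0,"ry": 0,"rz": 0,"x": 0,"y": 0,"z": 0,"hand": 8}]}}

```text
time_s: 12.0
eef_pos: [483.5, 222.7, 92.9]
ee_rot: [0.708, 0.004, 0.707, 0.0]
force: [-2.1, 19.6, -1.7]
grip_width: 0.143
```

Run:
```python
from h import *
s,R=axes();print(s["time_s"],s["eef_pos"],s["grip_width"],s["force"])
cv2.imwrite("pics/w10.png",capture("wrist")[:,:,::-1])
```

```text
12.0 [483.46534085 222.74062219  92.85038187] 0.1427173251605389 [-2.06484264 19.56917537 -1.72169592]
```

View pics/w10.png

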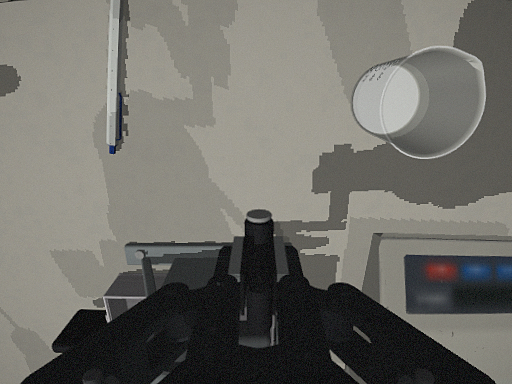

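Call:
{"fn": "jog_arm", "kwargs": {"increments": [{"rx": 0,"ry": 0,"rz": 0,"x": 0,"y": 1.5,"z": 0,"hand": 8},{"rx": 0,"ry": 0,"rz": 0,"x": 0,"y": 0,"z": 0,"hand": 8}]}}

```text
time_s: 12.3
eef_pos: [483.5, 222.9, 92.9]
ee_rot: [0.707, 0.003, 0.707, -0.001]
force: [-2.4, 9.3, -1.2]
grip_width: 0.145
```

Run:
```python
import numpy as np
p=np.r_[0:1.51:.15,1.6:3.01:.1,3.06]
y=45*np.cos(p);z=45*np.sin(p)
for i in range(1,len(p)): print(round(p[i],2),"x",round(-(round(z[i],1)-round(z[i-1],1)),1),"y",round(round(y[i],1)-round(y[i-1],1),1))
```

```text
0.15 x -6.7 y -0.5
0.3 x -6.6 y -1.5
0.45 x -6.3 y -2.5
0.6 x -5.8 y -3.4
0.75 x -5.3 y -4.2
0.9 x -4.5 y -4.9
1.05 x -3.8 y -5.6
1.2 x -2.9 y -6.1
1.35 x -2.0 y -6.4
1.5 x -1.0 y -6.7
1.6 x -0.1 y -4.5
1.7 x 0.4 y -4.5
1.8 x 0.8 y -4.4
1.9 x 1.2 y -4.3
2.0 x 1.7 y -4.2
2.1 x 2.1 y -4.0
2.2 x 2.4 y -3.8
2.3 x 2.8 y -3.5
2.4 x 3.2 y -3.2
2.5 x 3.5 y -2.9
2.6 x 3.7 y -2.5
2.7 x 4.0 y -2.1
2.8 x 4.1 y -1.7
2.9 x 4.3 y -1.3
3.0 x 4.4 y -0.8
3.06 x 2.7 y -0.4
```

Call:
{"fn": "jog_arm", "kwargs": {"increments": [{"rx": 0,"ry": 0,"rz": 0,"x": -6.7,"y": 0.5,"z": 0,"hand": 8},{"rx": 0,"ry": 0,"rz": 0,"x": -6.6,"y": -1.5,"z": 0,"hand": 8},{"rx": 0,"ry": 0,"rz": 0,"x": -6.3,"y": -2.5,"z": 0,"hand": 8}]}}

```text
time_s: 12.68
eef_pos: [483.5, 219.0, 112.6]
ee_rot: [0.707, 0.003, 0.707, -0.001]
force: [-3.6, 7.9, -0.2]
grip_width: 0.153
```

Run:
```python
from h import *
s,R=axes();print(s["time_s"],s["eef_pos"],s["grip_width"],s["force"])
cv2.imwrite("pics/w11.png",capture("wrist")[:,:,::-1])
```

```text
12.675 [483.47480624 219.0343168  112.64829121] 0.15263456488566252 [-3.59055674  7.87179922 -0.21142148]
```

View pics/w11.png

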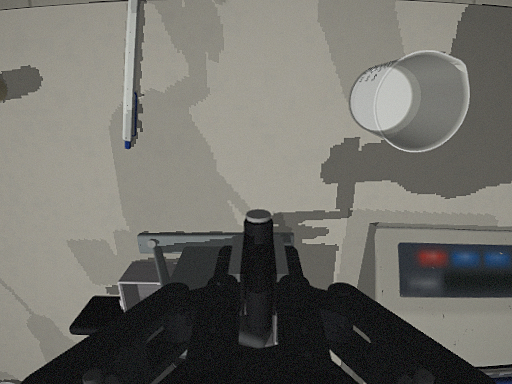

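Call:
{"fn": "jog_arm", "kwargs": {"increments": [{"rx": 0,"ry": 0,"rz": 0,"x": -5.8,"y": -2.7,"z": 0,"hand": 8},{"rx": 0,"ry": 0,"rz": 0,"x": -5.3,"y": -4.2,"z": 0,"hand": 8},{"rx": 0,"ry": 0,"rz": 0,"x": -4.5,"y": -4.9,"z": 0,"hand": 8},{"rx": 0,"ry": 0,"rz": 0,"x": -3.8,"y": -5.6,"z": 0,"hand": 8}]}}

```text
time_s: 13.22
eef_pos: [483.5, 201.4, 132.5]
ee_rot: [0.708, 0.003, 0.707, -0.001]
force: [-3.9, 5.8, 3.4]
grip_width: 0.147
```

Call:
{"fn": "jog_arm", "kwargs": {"increments": [{"rx": 0,"ry": 0,"rz": 0,"x": -2.9,"y": -6.1,"z": 0,"hand": 8},{"rx": 0,"ry": 0,"rz": 0,"x": -2.0,"y": -6.4,"z": 0,"hand": 8},{"rx": 0,"ry": 0,"rz": 0,"x": -1.0,"y": -6.7,"z": 0,"hand": 8},{"rx": 0,"ry": 0,"rz": 0,"x": -0.1,"y": -4.5,"z": 0,"hand": 8}]}}

```text
time_s: 13.72
eef_pos: [483.5, 177.0, 139.0]
ee_rot: [0.708, 0.002, 0.706, -0.001]
force: [-6.7, 3.0, 8.1]
grip_width: 0.143
```

Run:
```python
from h import *
s,R=axes();print(s["time_s"],s["eef_pos"],s["grip_width"],s["force"])
cv2.imwrite("pics/s12.png",cv2.resize(capture("scene")[110:290,170:340],None,fx=3.3,fy=3.3,interpolation=cv2.INTER_CUBIC)[:,:,::-1])
```

```text
13.725 [483.53760405 177.00378981 138.9892558 ] 0.14328352450017962 [-6.71747467  3.00944984  8.05137265]
```

View pics/s12.png

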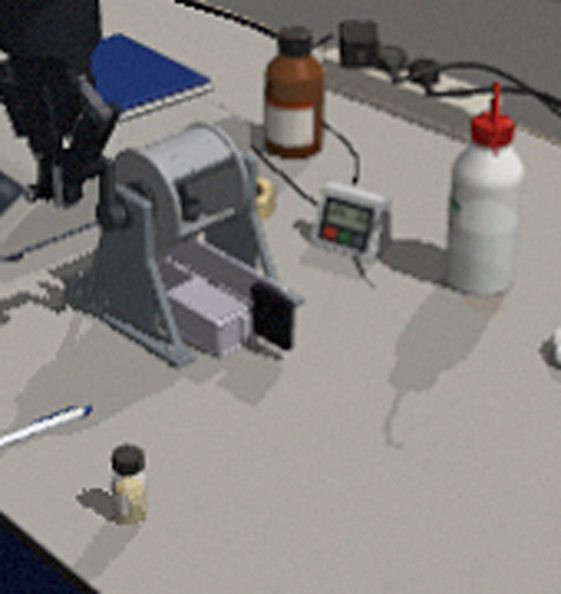

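Call:
{"fn": "jog_arm", "kwargs": {"increments": [{"rx": 0,"ry": 0,"rz": 0,"x": -0.4,"y": -4.5,"z": -0.5,"hand": 8},{"rx": 0,"ry": 0,"rz": 0,"x": 0.6,"y": -4.4,"z": 0,"hand": 8},{"rx": 0,"ry": 0,"rz": 0,"x": 1.2,"y": -4.3,"z": 0,"hand": 8},{"rx": 0,"ry": 0,"rz": 0,"x": 1.7,"y": -4.2,"z": 0,"hand": 8}]}}

```text
time_s: 14.28
eef_pos: [483.5, 158.9, 134.7]
ee_rot: [0.708, 0.002, 0.706, -0.002]
force: [-1.3, 0.6, 6.1]
grip_width: 0.148
```

Call:
{"fn": "jog_arm", "kwargs": {"increments": [{"rx": 0,"ry": 0,"rz": 0,"x": 2.1,"y": -4.0,"z": 0,"hand": 8},{"rx": 0,"ry": 0,"rz": 0,"x": 2.4,"y": -3.8,"z": 0,"hand": 8},{"rx": 0,"ry": 0,"rz": 0,"x": 2.8,"y": -3.5,"z": 0,"hand": 8},{"rx": 0,"ry": 0,"rz": 0,"x": 3.2,"y": -3.2,"z": 0,"hand": 8}]}}

```text
time_s: 14.78
eef_pos: [483.5, 144.1, 123.5]
ee_rot: [0.708, 0.002, 0.706, -0.002]
force: [0.1, -2.1, 3.7]
grip_width: 0.145
```

Run:
```python
from h import *
s,R=axes();print(s["time_s"],s["eef_pos"],s["grip_width"],s["force"])
cv2.imwrite("pics/s13.png",cv2.resize(capture("scene")[110:290,170:340],None,fx=3.3,fy=3.3,interpolation=cv2.INTER_CUBIC)[:,:,::-1])
```

```text
14.775 [483.46451928 144.14616978 123.51966784] 0.14471983039783062 [ 0.12680456 -2.06395989  3.68660696]
```

View pics/s13.png

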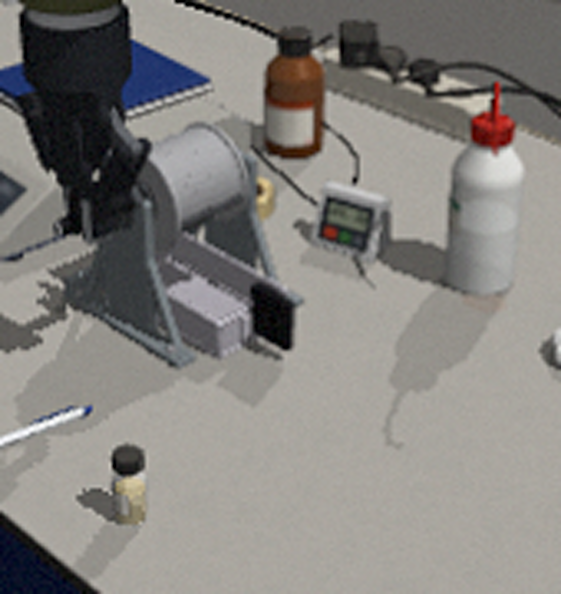

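Call:
{"fn": "jog_arm", "kwargs": {"increments": [{"rx": 0,"ry": 0,"rz": 0,"x": 3.5,"y": -2.9,"z": 0,"hand": 8},{"rx": 0,"ry": 0,"rz": 0,"x": 3.7,"y": -2.5,"z": 0,"hand": 8},{"rx": 0,"ry": 0,"rz": 0,"x": 4.0,"y": -2.1,"z": 0,"hand": 8},{"rx": 0,"ry": 0,"rz": 0,"x": 4.1,"y": -1.7,"z": 0,"hand": 8}]}}

```text
time_s: 15.32
eef_pos: [483.4, 135.2, 107.5]
ee_rot: [0.708, 0.002, 0.706, -0.002]
force: [4.9, -2.1, 3.1]
grip_width: 0.146
```

Call:
{"fn": "jog_arm", "kwargs": {"increments": [{"rx": 0,"ry": 0,"rz": 0,"x": 4.3,"y": -1.3,"z": 0,"hand": 8},{"rx": 0,"ry": 0,"rz": 0,"x": 4.4,"y": -0.8,"z": 0,"hand": 8},{"rx": 0,"ry": 0,"rz": 0,"x": 3.7,"y": -0.4,"z": 0,"hand": 8},{"rx": 0,"ry": 0,"rz": 0,"x": 0,"y": 0,"z": 0,"hand": 8},{"rx": 0,"ry": 0,"rz": 0,"x": 0,"y": 0,"z": 0,"hand": 8}]}}

```text
time_s: 15.95
eef_pos: [483.4, 133.1, 94.7]
ee_rot: [0.708, 0.002, 0.706, -0.002]
force: [6.8, -1.1, -2.6]
grip_width: 0.15
```

Run:
```python
from h import *
s,R=axes();print(s["time_s"],s["eef_pos"],s["grip_width"],s["force"])
cv2.imwrite("pics/s14.png",cv2.resize(capture("scene")[110:290,170:340],None,fx=3.3,fy=3.3,interpolation=cv2.INTER_CUBIC)[:,:,::-1])
cv2.imwrite("pics/t14.png",cv2.resize(capture("top")[140:260,120:320],None,fx=4,fy=4,interpolation=cv2.INTER_CUBIC)[:,:,::-1])
```

```text
15.95 [483.39480967 133.14549296  94.7066046 ] 0.14987010126408315 [ 6.75709535 -1.08792991 -2.59578332]
```

View pics/s14.png

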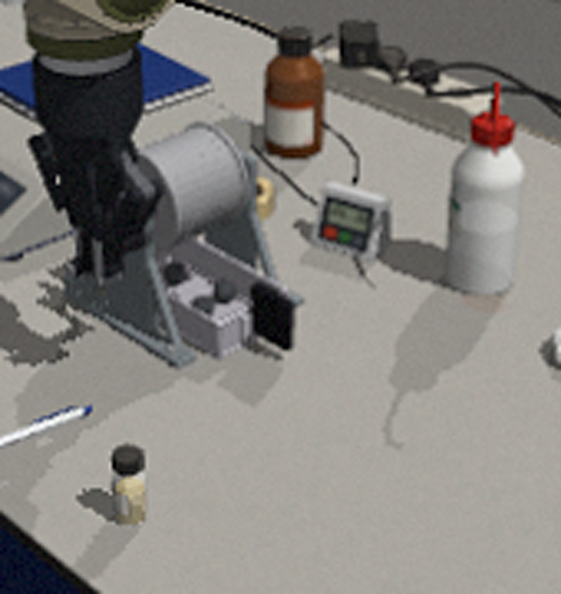

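View pics/t14.png

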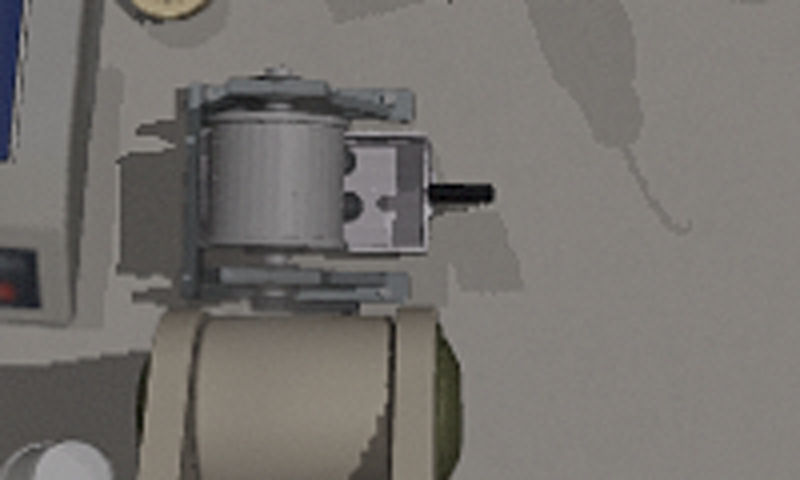

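Call:
{"fn": "jog_arm", "kwargs": {"increments": [{"rx": 0,"ry": 0,"rz": 0,"x": 1.5,"y": 0,"z": 0,"hand": 8},{"rx": 0,"ry": 0,"rz": 0,"x": 0,"y": 0,"z": 0,"hand": 8},{"rx": 0,"ry": 0,"rz": 0,"x": 0,"y": 0,"z": 0,"hand": 8},{"rx": 0,"ry": 0,"rz": 0,"x": 0,"y": 0,"z": 0,"hand": 8},{"rx": 0,"ry": 0,"rz": 0,"x": 0,"y": 0,"z": 0,"hand": 8}]}}

```text
time_s: 16.68
eef_pos: [483.4, 133.2, 93.4]
ee_rot: [0.708, 0.002, 0.706, -0.002]
force: [5.9, -1.5, -1.1]
grip_width: 0.148
```

Run:
```python
from h import *
s,R=axes();print(s["time_s"],s["eef_pos"],s["grip_width"],s["force"])
a=cv2.resize(capture("scene")[175:225,205:265],None,fx=8,fy=8,interpolation=cv2.INTER_CUBIC)
b=cv2.resize(capture("top")[165:210,190:240],None,fx=6,fy=6,interpolation=cv2.INTER_CUBIC)
o=np.zeros((400,790,3),np.uint8);o[:,:480]=a[:400];o[:270,490:]=b;cv2.imwrite("pics/c15.png",o[:,:,::-1])
```

```text
16.675 [483.40183648 133.18338878  93.39157105] 0.14763519944897593 [ 5.90763069 -1.53835599 -1.06121892]
```

View pics/c15.png

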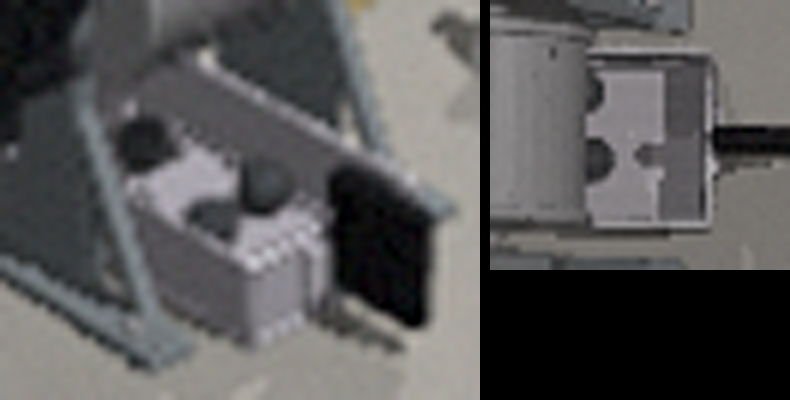

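Call:
{"fn": "jog_arm", "kwargs": {"increments": [{"rx": 0,"ry": 0,"rz": 0,"x": 4,"y": 0,"z": 0,"hand": 8},{"rx": 0,"ry": 0,"rz": 0,"x": 4,"y": 0.5,"z": 0,"hand": 8},{"rx": 0,"ry": 0,"rz": 0,"x": -5,"y": -0.5,"z": 0,"hand": 8},{"rx": 0,"ry": 0,"rz": 0,"x": -5,"y": 0,"z": 0,"hand": 8},{"rx": 0,"ry": 0,"rz": 0,"x": 0,"y": 0,"z": 0,"hand": 8}]}}

```text
time_s: 17.4
eef_pos: [483.4, 133.2, 95.6]
ee_rot: [0.708, 0.002, 0.706, -0.002]
force: [5.7, 0.4, 0.9]
grip_width: 0.147
```

Run:
```python
from h import *
s,R=axes();print(s["time_s"],s["eef_pos"],s["grip_width"],s["force"])
a=cv2.resize(capture("scene")[165:225,205:265],None,fx=8,fy=8,interpolation=cv2.INTER_CUBIC)
cv2.imwrite("pics/c16.png",a[:,:,::-1])
yz=s["eef_pos"][1:]-[177.9,92.85];print(np.arctan2(yz[1],yz[0]),np.hypot(*yz))
```

```text
17.4 [483.40755174 133.1748381   95.58529984] 0.1465534226173359 [5.74933644 0.35610041 0.85573598]
3.080510768503551 44.80872651879274
```

View pics/c16.png

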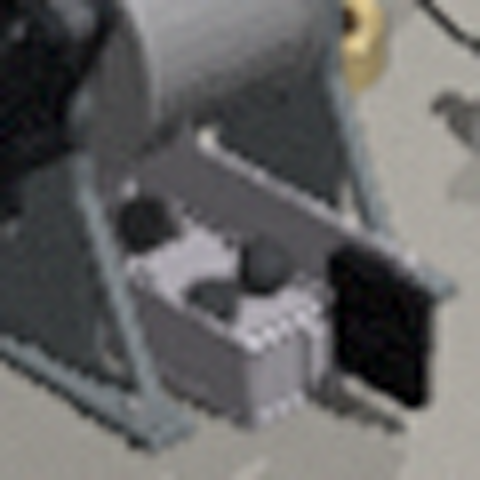

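Run:
```python
import numpy as np
p=np.r_[3.08:0.01:-.15][:21]; p=np.append(p[p>0.02],0)
y=45*np.cos(p);z=45*np.sin(p)
for i in range(1,len(p)): print(round(p[i],2),"x",round(-(round(z[i],1)-round(z[i-1],1)),1),"y",round(round(y[i],1)-round(y[i-1],1),1))
```

```text
2.93 x -6.7 y 0.9
2.78 x -6.4 y 1.9
2.63 x -6.1 y 2.9
2.48 x -5.6 y 3.7
2.33 x -5.0 y 4.5
2.18 x -4.3 y 5.3
2.03 x -3.4 y 5.8
1.88 x -2.6 y 6.2
1.73 x -1.5 y 6.6
1.58 x -0.6 y 6.7
1.43 x 0.4 y 6.7
1.28 x 1.5 y 6.6
1.13 x 2.4 y 6.3
0.98 x 3.3 y 5.9
0.83 x 4.2 y 5.3
0.68 x 4.9 y 4.6
0.53 x 5.6 y 3.8
0.38 x 6.0 y 3.0
0.23 x 6.4 y 2.0
0.08 x 6.7 y 1.1
0.0 x 3.6 y 0.1
```

Call:
{"fn": "jog_arm", "kwargs": {"increments": [{"rx": 0,"ry": 0,"rz": 0,"x": -6.7,"y": 0.9,"z": 0,"hand": 8},{"rx": 0,"ry": 0,"rz": 0,"x": -6.4,"y": 1.9,"z": 0,"hand": 8},{"rx": 0,"ry": 0,"rz": 0,"x": -6.1,"y": 2.9,"z": 0,"hand": 8},{"rx": 0,"ry": 0,"rz": 0,"x": -5.6,"y": 3.7,"z": 0,"hand": 8},{"rx": 0,"ry": 0,"rz": 0,"x": -5.0,"y": 4.5,"z": 0,"hand": 8}]}}

```text
time_s: 18.08
eef_pos: [483.4, 146.1, 125.5]
ee_rot: [0.708, 0.001, 0.707, -0.002]
force: [5.3, -7.0, 3.1]
grip_width: 0.142
```

Call:
{"fn": "jog_arm", "kwargs": {"increments": [{"rx": 0,"ry": 0,"rz": 0,"x": -4.3,"y": 5.3,"z": 0.5,"hand": 8},{"rx": 0,"ry": 0,"rz": 0,"x": -3.4,"y": 5.8,"z": 0,"hand": 8},{"rx": 0,"ry": 0,"rz": 0,"x": -2.6,"y": 6.2,"z": 0,"hand": 8},{"rx": 0,"ry": 0,"rz": 0,"x": -1.5,"y": 6.6,"z": 0,"hand": 8},{"rx": 0,"ry": 0,"rz": 0,"x": -0.6,"y": 6.7,"z": 0,"hand": 8}]}}

```text
time_s: 18.7
eef_pos: [483.5, 177.6, 138.9]
ee_rot: [0.707, 0.002, 0.707, -0.002]
force: [-2.6, -2.1, 13.2]
grip_width: 0.145
```

Call:
{"fn": "jog_arm", "kwargs": {"increments": [{"rx": 0,"ry": 0,"rz": 0,"x": 0.4,"y": 6.7,"z": 0,"hand": 8},{"rx": 0,"ry": 0,"rz": 0,"x": 1.5,"y": 6.6,"z": 0,"hand": 8},{"rx": 0,"ry": 0,"rz": 0,"x": 2.4,"y": 6.3,"z": 0,"hand": 8},{"rx": 0,"ry": 0,"rz": 0,"x": 3.3,"y": 5.9,"z": 0,"hand": 8},{"rx": 0,"ry": 0,"rz": 0,"x": 4.2,"y": 5.3,"z": 0,"hand": 8}]}}

```text
time_s: 19.32
eef_pos: [483.4, 209.5, 126.2]
ee_rot: [0.707, 0.002, 0.707, -0.001]
force: [1.4, 2.3, 6.5]
grip_width: 0.146
```

Call:
{"fn": "jog_arm", "kwargs": {"increments": [{"rx": 0,"ry": 0,"rz": 0,"x": 4.9,"y": 4.6,"z": 0,"hand": 8},{"rx": 0,"ry": 0,"rz": 0,"x": 5.6,"y": 3.8,"z": 0,"hand": 8},{"rx": 0,"ry": 0,"rz": 0,"x": 6.0,"y": 3.0,"z": 0,"hand": 8},{"rx": 0,"ry": 0,"rz": 0,"x": 6.4,"y": 2.0,"z": 0,"hand": 8},{"rx": 0,"ry": 0,"rz": 0,"x": 6.7,"y": 1.1,"z": 0,"hand": 8}]}}

```text
time_s: 19.95
eef_pos: [483.4, 223.1, 95.7]
ee_rot: [0.707, 0.002, 0.707, -0.002]
force: [1.3, 1.1, 1.8]
grip_width: 0.143
```

Run:
```python
from h import *
s,R=axes();print(s["time_s"],s["eef_pos"],s["grip_width"],s["force"])
yz=s["eef_pos"][1:]-[177.9,92.85];print(np.arctan2(yz[1],yz[0]),np.hypot(*yz))
cv2.imwrite("pics/t17.png",cv2.resize(capture("top")[140:260,120:320],None,fx=4,fy=4,interpolation=cv2.INTER_CUBIC)[:,:,::-1])
```

```text
19.95 [483.3849365  223.06931064  95.66572588] 0.1428303888146756 [1.25710215 1.09049656 1.8478052 ]
0.06225658721807499 45.25698769848194
```

View pics/t17.png

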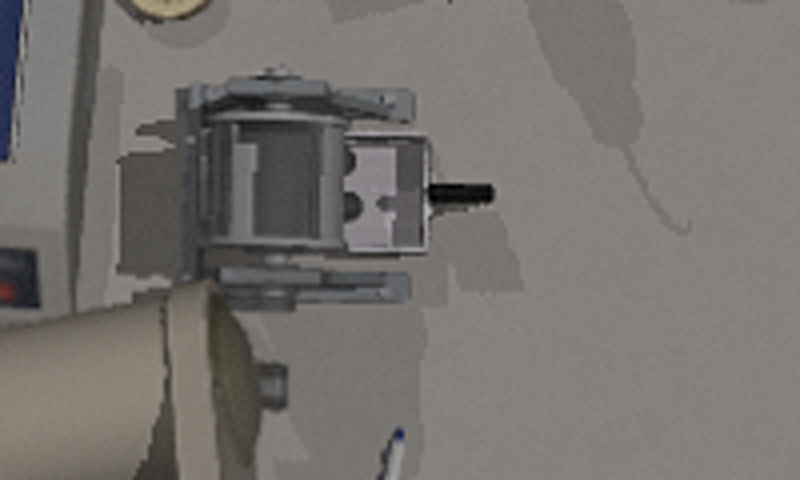

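Call:
{"fn": "jog_arm", "kwargs": {"increments": [{"rx": 0,"ry": 0,"rz": 0,"x": 2.7,"y": 0,"z": 0,"hand": 8},{"rx": 0,"ry": 0,"rz": 0,"x": 0,"y": 0,"z": 0,"hand": 8},{"rx": 0,"ry": 0,"rz": 0,"x": 0,"y": 0,"z": 0,"hand": 30},{"rx": 0,"ry": 0,"rz": 0,"x": 0,"y": 0,"z": 0,"hand": 50},{"rx": 0,"ry": 0,"rz": 0,"x": 0,"y": 0,"z": 0,"hand": 50}]}}

```text
time_s: 20.62
eef_pos: [483.3, 222.7, 93.4]
ee_rot: [0.707, 0.002, 0.707, -0.002]
force: [-0.1, -0.2, -0.3]
grip_width: 0.588
```

Call:
{"fn": "jog_arm", "kwargs": {"increments": [{"rx": 0,"ry": 0,"rz": 0,"x": -25,"y": 0,"z": 0,"hand": 50},{"rx": 0,"ry": 0,"rz": 0,"x": -40,"y": 0,"z": 0,"hand": 50},{"rx": 0,"ry": 0,"rz": 0,"x": -40,"y": 0,"z": 0,"hand": 50},{"rx": 0,"ry": 0,"rz": 0,"x": -30,"y": 0,"z": -30,"hand": 50},{"rx": 0,"ry": 0,"rz": 0,"x": 0,"y": 0,"z": -30,"hand": 50}]}}

```text
time_s: 21.25
eef_pos: [423.5, 223.2, 230.5]
ee_rot: [0.708, 0.002, 0.706, -0.002]
force: [-0.1, -0.5, 0.2]
grip_width: 0.584
```

Run:
```python
from h import *
s,R=axes();print(s["time_s"],s["eef_pos"],s["grip_width"],s["force"])
cv2.imwrite("pics/s18.png",cv2.resize(capture("scene")[110:290,130:340],None,fx=3.3,fy=3.3,interpolation=cv2.INTER_CUBIC)[:,:,::-1])
cv2.imwrite("pics/t18.png",cv2.resize(capture("top")[70:290,100:400],None,fx=2.6,fy=2.6,interpolation=cv2.INTER_CUBIC)[:,:,::-1])
cv2.imwrite("pics/w18.png",capture("wrist")[:,:,::-1])
```

```text
21.25 [423.51476395 223.21616729 230.53714107] 0.5837235172962485 [-0.10233129 -0.45874248  0.23139512]
```

View pics/s18.png

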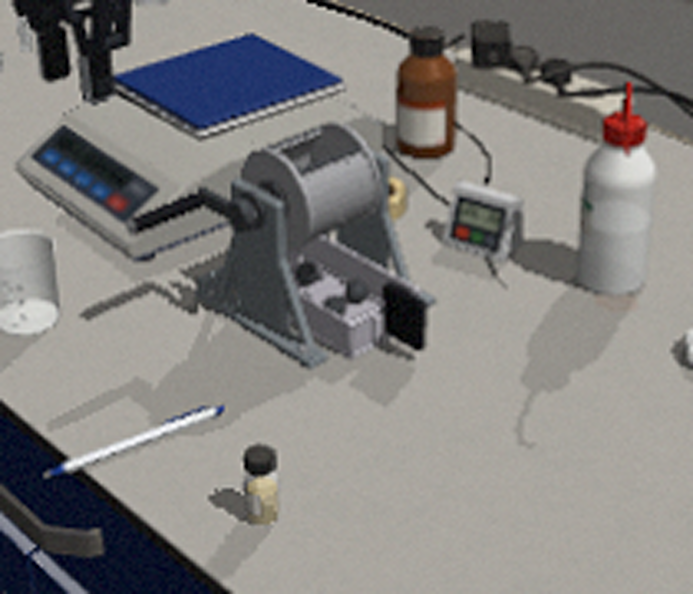

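View pics/t18.png

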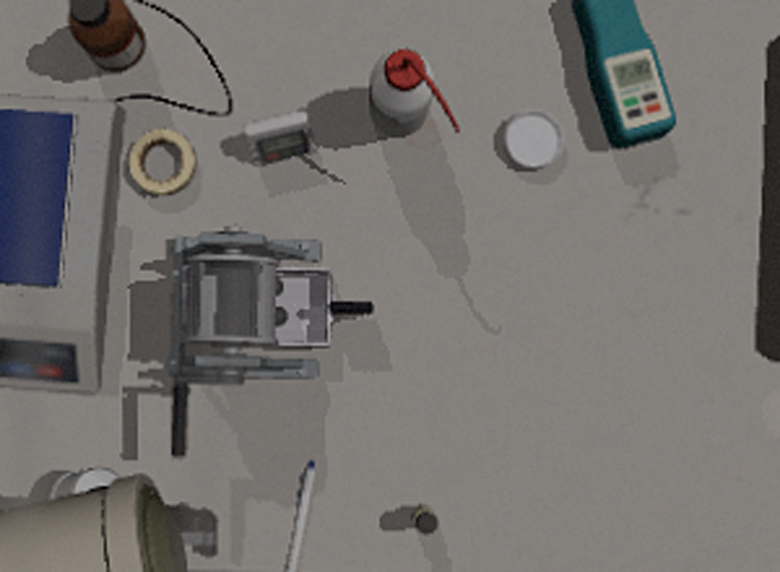

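View pics/w18.png

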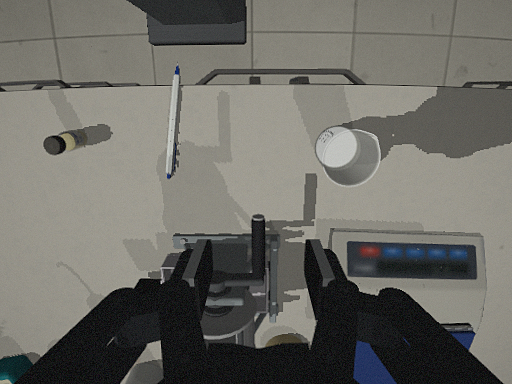

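Call:
{"fn": "jog_arm", "kwargs": {"increments": [{"rx": 0,"ry": 0,"rz": 0,"x": 0,"y": -45,"z": 0,"hand": 50},{"rx": 0,"ry": 0,"rz": 0,"x": 0,"y": -50,"z": 0,"hand": 50},{"rx": 0,"ry": 0,"rz": 0,"x": 0,"y": -50,"z": 15,"hand": 50},{"rx": 0,"ry": 0,"rz": 0,"x": 15,"y": -40,"z": 18,"hand": 50},{"rx": -0.17,"ry": 0,"rz": 0,"x": 20,"y": 0,"z": 15,"hand": 50}]}}

```text
time_s: 22.02
eef_pos: [472.2, 35.1, 193.1]
ee_rot: [0.705, -0.058, 0.704, 0.058]
force: [0.4, 1.5, -0.0]
grip_width: 0.585
```

Call:
{"fn": "jog_arm", "kwargs": {"increments": [{"rx": -0.17,"ry": 0,"rz": 0,"x": 0,"y": 0,"z": 0,"hand": 50},{"rx": -0.17,"ry": 0,"rz": 0,"x": 0,"y": 0,"z": 0,"hand": 50},{"rx": -0.17,"ry": 0,"rz": 0,"x": 0,"y": 0,"z": 0,"hand": 50},{"rx": -0.15,"ry": 0,"rz": 0,"x": 0,"y": 0,"z": 0,"hand": 50},{"rx": 0,"ry": -0.15,"rz": 0,"x": 0,"y": 0,"z": 0,"hand": 50}]}}

```text
time_s: 22.65
eef_pos: [472.0, 38.3, 193.1]
ee_rot: [0.695, -0.262, 0.596, 0.305]
force: [-0.8, 0.5, 0.8]
grip_width: 0.584
```

Call:
{"fn": "jog_arm", "kwargs": {"increments": [{"rx": 0,"ry": -0.15,"rz": 0,"x": 0,"y": 0,"z": 0,"hand": 50},{"rx": 0,"ry": -0.15,"rz": 0,"x": 0,"y": 0,"z": 0,"hand": 50},{"rx": 0,"ry": -0.15,"rz": 0,"x": 0,"y": 0,"z": 0,"hand": 50},{"rx": 0,"ry": 0,"rz": 0,"x": 0,"y": 0,"z": 0,"hand": 50}]}}

```text
time_s: 23.15
eef_pos: [490.2, 91.0, 228.4]
ee_rot: [0.803, -0.184, 0.467, 0.321]
force: [-0.6, 0.2, -0.4]
grip_width: 0.587
```

Run:
```python
from h import *
s,R=axes();print(s["time_s"],s["eef_pos"],s["joints"].round(2),s["force"])
cv2.imwrite("pics/w19.png",capture("wrist")[:,:,::-1])
```

```text
23.15 [490.18946329  91.03747171 228.39630889] [-0.29  0.07  1.9   0.55  0.98 -2.88] [-0.6219548   0.2325737  -0.36047015]
```

View pics/w19.png

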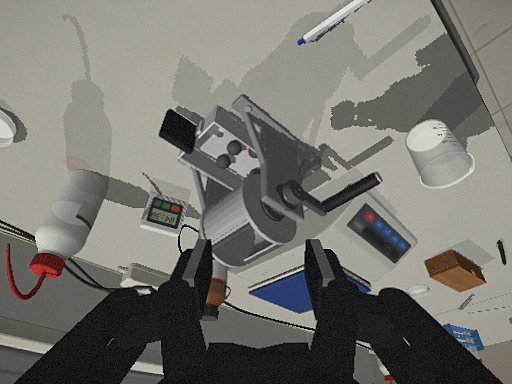

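Run:
```python
from h import *
print(sense()["joints"][5])
im=cv2.imread("pics/w19.png");cv2.imwrite("pics/w19c.png",cv2.resize(im[95:205,150:290],None,fx=5.4,fy=5.4,interpolation=cv2.INTER_CUBIC))
```

```text
-2.8799262568848385
```

View pics/w19c.png

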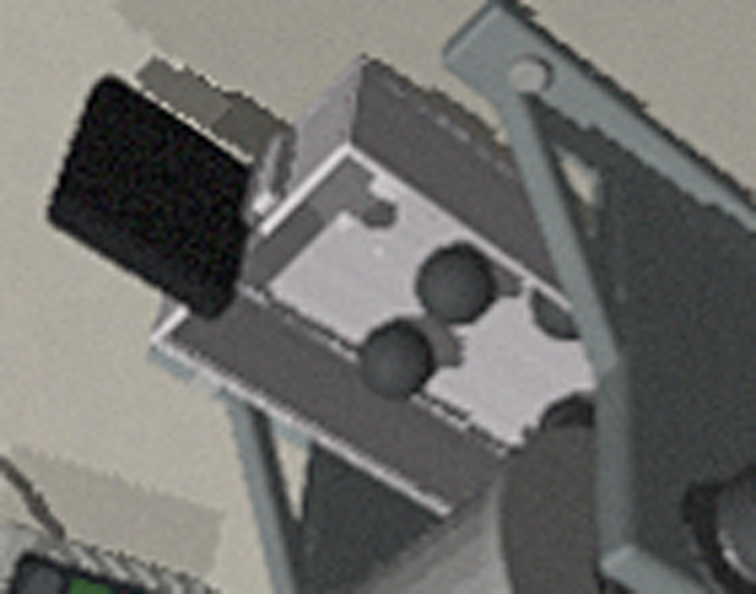

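Call:
{"fn": "jog_arm", "kwargs": {"increments": [{"rx": 0.1,"ry": 0,"rz": 0,"x": -10,"y": 0,"z": 0,"hand": 50},{"rx": 0.1,"ry": 0,"rz": 0,"x": -10,"y": 0,"z": 0,"hand": 50},{"rx": 0,"ry": 0,"rz": 0,"x": 0,"y": 0,"z": 0,"hand": 50}]}}

```text
time_s: 23.58
eef_pos: [483.1, 83.4, 245.3]
ee_rot: [0.817, -0.103, 0.498, 0.272]
force: [-0.2, 0.1, 0.2]
grip_width: 0.584
```

Run:
```python
from h import *
s=sense();print(s["time_s"],s["joints"].round(3),s["eef_pos"],s["force"]);print(finish_job())
```

```text
23.575 [-0.311  0.033  1.888  0.534  1.026 -2.674] [483.08326658  83.41861692 245.27754161] [-0.18537569  0.10115077  0.17819004]
the job is handed in; nothing more can be done
None
```

I slid the pan in until it pressed the stop bar at about 13 N, then turned the drum over the top by its crank to about 3.1 rad. I rocked it there once, turned it back to about 0 rad and released the crank. I handed the job in at 23.6 s; no verdict was given.

- **Pan:** in the overhead view, taken before the drum was turned, its near rim was at y = 90 mm (about 90.4 mm expected when home). It was centred in x to about 1 mm. It looked unmoved in the later pictures.
- **Balls:** the last wrist picture shows all four in the basin, and the overhead view shows the drum empty with its port up.
- **Bystanders:** none looked displaced in the last pictures; I judged this by eye and did not measure it.
- **Arm:** it was clear of everything when I handed in, with the force reading near zero.

**Joint 6 at its limit:** while I turned the wrist for that last picture, joint 6 reached the end of its range. It read -2.8799 rad, where the limit is given as -2.88, so it may have just touched it. I backed it off to -2.67 rad before handing in.

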